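# Lock the bench mixer's arm with its pin and R-clip

## Task

Gently push the mixer's locking pin in until its head sits against the stop collar, then take the R-clip from its rest and push its straight leg down through the hole across the pin's end, feeling gently for the hole, until the bow has sprung over the pin and closed again. Let go and leave the pin home and the clip upright on it, and do not move the jar, tub, bottle or weighing boat.

Things in the scene. Friction and masses are not known exactly. Their poses are not given: they have to be found in the camera images.
- mixer: White bench mixer screwed to the worktop: foot 150 x 92 x 12 mm; two upright cheeks 30 mm wide in x, round tops at z = 90 mm, outer faces at y = -24 and +24 mm; between them an arm to +x with a steel cup 57 mm across, centred at x = 75 mm, top z = 122 mm. Origin on the worktop under the middle of the locking pin's axis; z up, y along the pin.
- pin_mid (a point): Point fixed in the mixer, 75 mm above its origin, on the locking pin's axis midway between the cheeks; axes as the mixer's. The steel pin, 16 mm thick, lies along y. Its round head (28 mm across, 8 mm thick) is at the -y end, its plain end at +y. A dark stop collar 26 mm across, clamped by hand, is between head and -y cheek. With the pin home the head's outer face is at y = -48 mm + d.
- hole_span (a point): Point fixed in the mixer, 83 mm above its origin, at y = +45 mm: on top of the pin, middle of the stretch where the upright cross hole can lie once the pin is home. The hole's true centre is at +d along y from here, the pin's end at +11 mm + d; d (-13 to +13 mm) depends on the collar and is not measured: look or feel. Hole 6.5 x 6.5 mm, mouth rounded. Before that it lies further in.
- lock_pin (a joint): The locking pin's slide, m: 0 = home, its head against the stop collar; positive = pulled out towards the mixer's -y by that much (starts at 0.028 to 0.036). It slides stiffly, at about 4 N, and stays where it is left. Over 30 N from the gripper on pin or mixer spoils them.
- clip: R-clip of 4 mm steel wire, 40 to 55 g, upright in its rest. Origin on the straight leg's line, level with the coil's centre; z up along the leg. The coil on top is 20 mm across; the bow hangs from it on the +x side of the leg and springs open in the xz plane, so on the pin the clip's y lies along the pin (either way round). Contact with the pin of over 50 N in all spoils it.
- clip_coil (a point): Centre of the clip's coil, 8 mm to +x of the clip's origin. The coil is 12 mm wide along y; its flat sides, facing +y and -y, are the place to grip it. Axes as the clip's.
- clip_tip (a point): Round tip of the clip's straight leg, 72 mm below the clip's origin; leg 4 mm thick. The bow's end is 9 mm higher and flares out to x = +15 mm.
- clip_seat (a point): Centre of the bow's round seat, on the leg's line 38 mm below the clip's origin: it comes to lie on the pin's axis when the clip is fully home. The bow first touches the pin about 30 mm above that and its throat springs shut about 9 mm above it. Pushing it over takes about 4 to 10 N at the hand, then the bow pulls the clip home with about as much.
- clip_bow (a joint): Spring hinge of the clip's bow, rad: 0 = closed (relaxed, also when seated), 0.06 to 0.1 when the throat is being forced over the pin.
- clip_rest: Fixed aluminium rest: foot 70 x 60 x 6 mm with a slotted upright 30 mm in x, 11 mm in y, top at z = 72 mm. The clip's coil sits on the edges of the 19.5 x 5.5 mm slot and its leg and bow hang inside, the clip's axes as the rest's. Origin: centre of the foot's underside, below the coil. Lift the clip straight up 65 mm to clear it.
- ointment_jar: White closed ointment jar, 60 mm across, 42 mm high, standing loose; origin at the centre of its underside. Leave alone.
- powder_tub: White tub with lid and a coloured band, 79 mm across, 80 mm high, standing loose; origin at the centre of its underside. Leave alone.
- amber_bottle: Brown glass bottle with black cap, 54 mm across, 120 mm high, standing loose; origin at the centre of its underside. Leave alone.
- weigh_boat: Small white square weighing boat, 64 x 64 x 22 mm, standing loose; origin at the centre of its underside. Leave alone.

How it is judged:
By the outcome, as a careful person would: the job done as asked, in the order asked, and still so for the second after the job is handed in, with the robot touching nothing.
It also fails if it takes over 69 s, if anything falls off the work surface, if the arm or the gripper's body presses on something with over 40 N, if the wrist force passes 120 N, or if a joint passes its speed limit or range.

## Robot

A 7-joint arm with a two-finger parallel gripper is mounted at the origin on the work surface; the furniture and walls round the work are solid. World frame = base frame: x ahead of the robot, y to its left, z up, the work surface at z = 0. Lengths are in mm, angles in rad, forces in N, time in s.
With the tool pointing down it reaches from about 400 to 875 mm from the base axis. Payload 4.4 kg.
Tool frame: the origin (TCP) lies at the very end of the fingers, on their centre line; the grasp point (between the pads) lies 19 mm behind it; z points along the fingers, y is the line along which they close (so a half turn about z gives the same grasp; the last joint's range is limited). The gripper opens to 85 mm and grips with 20 to 120 N. Pads are 22 mm wide; open, the fingers measure 114 mm over their backs; the gripper's body (76 mm by 85 mm) begins 54 mm behind the grasp point. The pads swing forward as they close: fully open they stand 13 mm farther back than shut.
Start: joints at [-1.169, 0.628, 0.038, 1.517, -0.027, 0.996, -0.02], TCP at [293.079, 580.192, 202.913] pointing down, gripper open.
Joint ranges: [-3.06, 3.06], [-0.37, 2.12], [-1.25, 1.32], [0.18, 2.47], [-1.1, 4.24], [0.23, 1.98], [-2.94, 2.94]. Speed limits (rad/s): [2.57, 2.57, 3.14, 3.14, 3.14, 3.14, 3.14].

## Interface

Orientations are given as [roll, pitch, yaw] about the fixed x, y, z axes, in that order (R = Rz(yaw) Ry(pitch) Rx(roll)).
In Python, from cell import ctrl gives the robot as it stands.
- The arm moves only by the tool jog_arm, never from a script. Its argument "plan" is a list of rows, each an object of numbers: "tx", "ty", "tz": the shift along the tool's x, y, z as a fraction of full scale; "wx", "wy", "wz": the turn, a rotation vector about the tool's x, y, z as a fraction of full scale; "claw": the closure, from 0 (fully open) to 1 (shut). In form: [{"tx": .., "ty": .., "tz": .., "wx": .., "wy": .., "wz": .., "claw": ..}, ...]. A call has 1 to 12 rows; each row is the pose to reach, as a shift and turn from the pose commanded when the call began, along the tool's axes at that moment; what a row does not reach only later rows make up. Full scale, the value 1, is 300 mm for a shift and 90 degrees for a turn. A row lasts 1/10 s, in which the tool goes at most 50 mm and 8.59 degrees, less where a joint would pass 70% of its speed; a pose out of reach is approached as far as the arm can. A call with a number of a shift or a turn outside -1 to 1 is refused whole. A call with a gripper value outside its range is refused whole. The fingers move at their own pace and stop on an object; the grip force is fixed at half the most. Time passes only in rows, so rows that repeat a pose let the fingers close. It gives the time, the measured TCP pose, the force, the opening and the grip force at its end, in the units of the state.
- ctrl.read_state(): the state, without advancing time (a new reading comes with each control period).
- ctrl.get_image(name): name is "scene" or "top"; returns a dict with "img" (400x640x3 uint8, red, green, blue), "depth" (400x640 float32, mm along the optical axis (not along the pixel's ray), 0 where there is no reading), "fx", "fy", "cx", "cy" (pixels), "position" and "orientation" of the camera in the world. Camera axes: x right, y down, z forward; pixel columns grow to the right and rows downward; lengths in mm; the calibration is good to about 2 mm. A picture is of the moment at which its call begins.
- ctrl.finish_job(): hands the job in; it is judged then, once.
Trained networks look in a picture, given as the dict that the camera call returned (one of the last four; its "shot" number tells which), for a name from the list of things; names that differ only in an ending like _2 or _b are one class to them, and where a whole thing is asked for, a point or a joint stands for the part that bears it (a point fixed in the world has none). Each returns a list of dicts, best first, with "score" (0 to 1); they miss things now and then, are a little off and sometimes report something else, mostly with a low value. They report only what shows in the picture. A call takes as long as a camera call.
- ctrl.trace(picture, thing): "pixels" (400x640 bool, what is visible of it) and "extent" ([centre column, centre row, width, height] in pixels, round what is visible of it).
The state is a dict: "clock": time; "qpos": joint angles; "qd": joint speeds; "tau": joint torques, N m; "eef_pos": TCP position; "tool_rot": TCP orientation; "force": force on the tool from outside, world axes, zero at the start; "torque": the same for the moment, N m; "width": finger opening in mm; "gripper_force": force on a finger pad.
Only numpy, scipy, OpenCV 4.12 (cv2) and the standard library are available. Lean on these libraries where they do the work, as an engineer would, in place of code of your own. Each camera call takes 0.05 s, during which the arm holds its last target. There are 200 camera calls.

## Working session

There is one attempt and no reset: what is moved stays moved. The work goes in short steps, Python scripts to look and compute and a tool call to move; the robot and the scene stay as the last step left them, time stands still between calls to the robot, and variables do not carry over. Pictures are saved under pics/ and viewed, at most 10 in all, crops included, and the job is handed in when it is done.

Besides the shell and the picture viewer there is one more tool, called after "Emit:" as a command line: name --argument value ..., lists and objects as JSON in quotes. jog_arm: Moves the arm, as the interface text tells. Shift numbers are shares of 300 mm and turn numbers shares of 90 degrees, none past 1 either way. Its arguments: {"type":"object","properties":{"plan":{"type":"array"}},"required":["plan"]}

```bash
ls; mkdir -p pics
cat > h.py <<'E'
import numpy as np, cv2
from scipy.spatial.transform import Rotation as R
from cell import ctrl
def pose(p):
    o=np.array(p["orientation"],float)
    r=R.from_euler('xyz',o).as_matrix() if o.size==3 else (o if o.shape==(3,3) else R.from_quat(o).as_matrix())
    return r,np.array(p["position"],float)
def cloud(p,m=None):
    v,u=np.nonzero(p["depth"]>0) if m is None else np.nonzero(m&(p["depth"]>0))
    d=p["depth"][v,u]
    c=np.c_[(u-p["cx"])/p["fx"]*d,(v-p["cy"])/p["fy"]*d,d]
    r,t=pose(p); return c@r.T+t
def proj(p,X):
    r,t=pose(p); c=(np.atleast_2d(X)-t)@r
    return np.c_[c[:,0]/c[:,2]*p["fx"]+p["cx"],c[:,1]/c[:,2]*p["fy"]+p["cy"]]
def save(p,n,box=None,s=1):
    i=p["img"][...,::-1]
    if box: i=i[box[1]:box[3],box[0]:box[2]]
    cv2.imwrite(n,cv2.resize(i,None,fx=s,fy=s,interpolation=cv2.INTER_CUBIC))
E
python3 - <<'E'
from h import *
print(ctrl.read_state())
P={n:ctrl.get_image(n) for n in("scene","top")}
for n,p in P.items():
    save(p,f"pics/{n}0.png"); print(n,p["position"],p["orientation"],p["fx"],p["cx"],p["cy"])
    for t in["mixer","lock_pin","clip","clip_coil","clip_rest","ointment_jar","powder_tub","amber_bottle","weigh_boat"]:
        for r in ctrl.trace(p,t)[:2]:
            c=cloud(p,r["pixels"])
            print(n,t,round(r["score"],2),np.round(r["extent"]),np.round(np.percentile(c,[2,50,98],axis=0)).tolist() if len(c) else None)
E
```

```text
pics
{'clock': 0.0, 'qpos': array([-1.16879777,  0.62934425,  0.03845496,  1.51841303, -0.02698749,
        0.99631844, -0.02000351]), 'qd': array([-6.38160524e-04, -9.25458580e-04,  5.46520796e-06, -1.04998508e-03,
       -4.27458439e-04,  2.71749242e-04,  1.17644738e-03]), 'tau': array([ 1.76813792e-04, -5.63396752e+01,  1.22621287e+00, -1.93447226e+01,
        1.09661461e-02,  1.02266928e-02,  1.36849030e-05]), 'eef_pos': array([292.76475811, 579.53653604, 201.97622925]), 'tool_rot': array([-3.13962851e+00,  4.51293003e-05,  2.67378591e+00]), 'force': array([0.45262994, 0.0690775 , 0.7489509 ]), 'torque': array([0.01779994, 0.01833566, 0.03549977]), 'gripper_force': 0.0, 'width': 85.69597798515012}
scene [1064.21778643  911.39845758  861.18067108] [-2.26545721 -0.0144105   2.43102934] 459.8829500676128 315.2494175641193 198.0626211460088
scene mixer 0.58 [277. 187.  59.  57.] [[410.0, 12.0, 3.0], [496.0, 85.0, 44.0], [547.0, 121.0, 121.0]]
scene lock_pin 0.57 [279. 171.  21.  27.] [[423.0, 9.0, 70.0], [442.0, 22.0, 81.0], [453.0, 109.0, 89.0]]
scene clip 0.55 [333. 228.   6.   8.]
[... 1356 characters left out ...]
, [487.0, 321.0, 89.0], [495.0, 328.0, 94.0]]
top clip_rest 0.72 [275. 186.  25.  38.] [[456.0, 291.0, 2.0], [486.0, 318.0, 6.0], [524.0, 352.0, 72.0]]
top ointment_jar 0.92 [316. 241.  31.  22.] [[317.0, 194.0, 38.0], [341.0, 219.0, 42.0], [366.0, 245.0, 45.0]]
top ointment_jar 0.42 [378. 187.  54.  64.] [[403.0, 15.0, 8.0], [470.0, 75.0, 19.0], [540.0, 118.0, 122.0]]
top amber_bottle 0.62 [210. 190.  35.  23.] [[456.0, 459.0, 14.0], [477.0, 475.0, 87.0], [504.0, 501.0, 122.0]]
top amber_bottle 0.39 [422. 166.  25.  21.] [[501.0, -93.0, -2.0], [533.0, -65.0, 3.0], [563.0, -31.0, 24.0]]
top weigh_boat 0.8 [422. 166.  25.  26.] [[502.0, -92.0, -2.0], [533.0, -65.0, 3.0], [562.0, -34.0, 21.0]]
```

Run:
```python
from h import *
a=ctrl.get_image("scene");b=ctrl.get_image("top")
save(a,"pics/a.png",(190,120,430,310),3.3)
save(b,"pics/b.png",(190,130,450,270),3)
np.savez("p0.npz",ad=a["depth"],bd=b["depth"],ai=a["img"],bi=b["img"])
```

```text
(no output)
```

View pics/a.png

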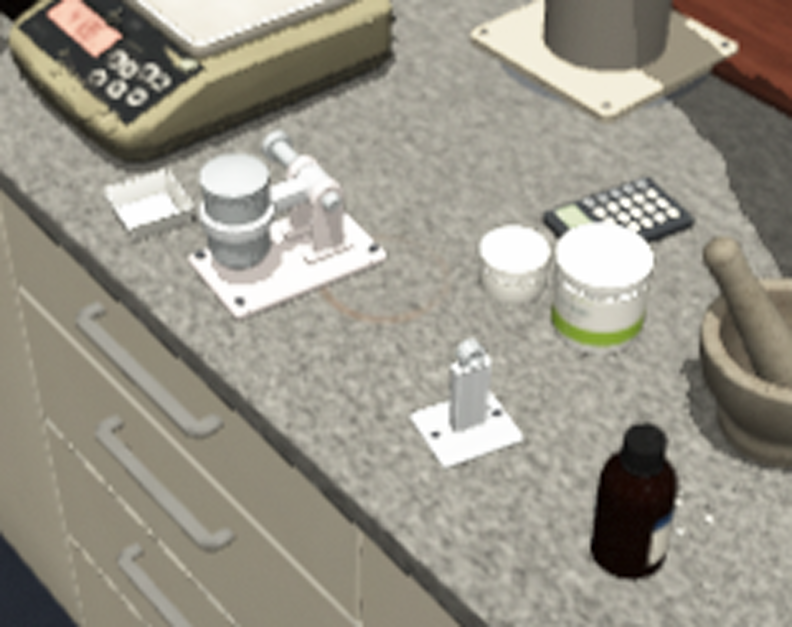

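View pics/b.png

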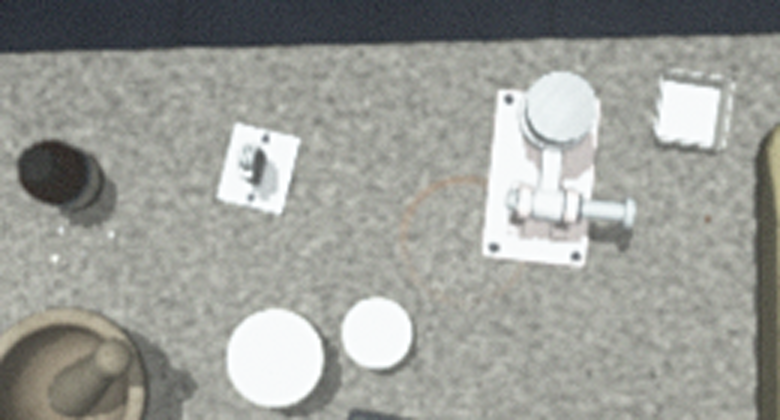

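The close views show the mixer with its pin head at about (398,200) in the top view. The plain end is at about (361,198). The clip stands in its rest at about (273,184), with nothing near it. Next I fit poses.

Run:
```python
from h import *
from scipy.optimize import least_squares
b=ctrl.get_image("top");a=ctrl.get_image("scene")
def onplane(p,uv,z):
    r,t=pose(p); d=np.c_[(uv[:,0]-p["cx"])/p["fx"],(uv[:,1]-p["cy"])/p["fy"],np.ones(len(uv))]@r.T
    return t+d*((z-t[2])/d[:,2])[:,None]
for name,z,box in(("mixer",12,(335,150,410,225)),("clip_rest",6,(255,165,297,208))):
    g=b["img"].min(2)[box[1]:box[3],box[0]:box[2]]
    s=6; G=cv2.resize(g,None,fx=s,fy=s,interpolation=cv2.INTER_CUBIC)
    th=205; M=(G>th).astype(np.uint8)
    n,l,st,_=cv2.connectedComponentsWithStats(M); k=1+st[1:,4].argmax()
    pts=np.argwhere(l==k)[:,::-1]
    hull=cv2.convexHull(pts.astype(np.float32).reshape(-1,1,2))[:,0]
    uv=(hull+.5)/s-.5+np.array(box[:2])
    w=onplane(b,uv,z)
    rc=cv2.minAreaRect(w[:,:2].astype(np.float32)); print(name,rc, np.round(cv2.boxPoints(rc)).tolist())
# pin from depth
for n,p in(("top",b),("scene",a)):
    c=cloud(p); m=(abs(c[:,0]-440)<25)&(c[:,2]>76)&(c[:,2]<110)&(c[:,1]>-50)&(c[:,1]<130)
    q=c[m]
    for y in range(-30,125,6):
        s=q[(q[:,1]>=y)&(q[:,1]<y+6)]
        if len(s): print(n,y,len(s),np.round([s[:,0].min(),s[:,0].mean(),s[:,0].max(),s[:,2].max()]))
    m=(abs(c[:,0]-488)<25)&(abs(c[:,1]-322)<25)&(c[:,2]>76)
    print(n,"coil",np.round(np.sort(c[m],0)[[0,len(c[m])//2,-1]],1),len(c[m]))
    m=(abs(c[:,0]-488)<25)&(abs(c[:,1]-322)<25)&(c[:,2]>60)&(c[:,2]<76)
    print(n,"upright",np.round(cv2.minAreaRect(c[m][:,:2].astype(np.float32))[0:2],1),m.sum())
```

```text
mixer ((481.4697265625, 52.09223175048828), (130.72752380371094, 171.20486450195312), 82.79644775390625) [[388.0, -2.0], [558.0, -23.0], [575.0, 106.0], [405.0, 128.0]]
clip_rest ((488.68798828125, 321.80804443359375), (61.04762649536133, 71.7599105834961), 75.41084289550781) [[446.0, 301.0], [516.0, 283.0], [531.0, 342.0], [462.0, 360.0]]
top 0 3 [441. 443. 446.  87.]
top 6 26 [424. 436. 449.  93.]
top 12 25 [424. 435. 444.  90.]
top 18 13 [429. 437. 444.  85.]
top 24 17 [432. 438. 444.  86.]
top 30 14 [432. 438. 447.  86.]
top 36 17 [432. 440. 447.  85.]
top 42 14 [433. 440. 447.  85.]
top 48 22 [430. 443. 455.  92.]
top 54 32 [428. 441. 455.  93.]
top 60 26 [428. 444. 465.  91.]
top 66 37 [430. 445. 465.  92.]
top 72 31 [433. 449. 465.  92.]
top 78 34 [433. 446. 462.  92.]
top 84 21 [433. 444. 458.  91.]
top 90 29 [434. 448. 461.  91.]
top 96 24 [434. 444. 461.  93.]
top 102 17 [441. 448. 454.  86.]
top coil [[480.4 313.5  76.3]
 [489.2 320.9  89.7]
 [498.  328.4  93.7]] 42
top upright [[487.8 320.9]
 [ 10.2  29.4]] 26
scene 0 1 [443. 443. 443.  82.]
scene 6 11 [421. 436. 446.  90.]
scene 12 21 [421. 436. 450.  90.]
scene 18 8 [431. 438. 444.  85.]
scene 24 8 [429. 439. 445.  86.]
scene 30 6 [430. 440. 444.  84.]
scene 36 7 [434. 440. 445.  84.]
scene 42 3 [440. 445. 448.  84.]
scene 48 8 [438. 447. 453.  89.]
scene 54 15 [429. 445. 456.  90.]
scene 60 14 [428. 443. 454.  92.]
scene 66 14 [431. 450. 464.  89.]
scene 72 18 [433. 449. 464.  92.]
scene 78 20 [433. 451. 464.  92.]
scene 84 12 [433. 449. 457.  90.]
scene 90 13 [439. 451. 459.  90.]
scene 96 30 [433. 448. 463.  90.]
scene 102 12 [443. 449. 454.  92.]
scene 108 4 [442. 446. 451.  83.]
scene coil [[479.1 316.4  76.2]
 [489.3 324.   88.1]
 [497.4 330.   94.6]] 52
scene upright [[487.  323.6]
 [ 15.3  29.7]] 65
```

Run:
```python
from h import *
for n,box in(("top",(335,150,410,225)),("scene",(235,150,315,222))):
    p=ctrl.get_image(n)
    d=p["depth"]; r,t=pose(p)
    v,u=np.mgrid[0:400,0:640]
    W=np.stack([(u-p["cx"])/p["fx"]*d,(v-p["cy"])/p["fy"]*d,d],-1)@r.T+t
    roi=np.zeros(d.shape,bool); roi[box[1]:box[3],box[0]:box[2]]=1
    m=roi&(W[...,2]>6)&(W[...,2]<19)&(p["img"].min(2)>165)&(d>0)
    k,l,st,_=cv2.connectedComponentsWithStats(m.astype(np.uint8)); m=l==1+st[1:,4].argmax()
    # backproject pixels onto z=12
    vv,uu=np.nonzero(m); ray=np.c_[(uu-p["cx"])/p["fx"],(vv-p["cy"])/p["fy"],np.ones(len(uu))]@r.T
    w=t+ray*((12-t[2])/ray[:,2])[:,None]
    rc=cv2.minAreaRect(w[:,:2].astype(np.float32)); print(n,len(w),"z",np.median(W[m][:,2]),rc,np.round(cv2.boxPoints(rc)).tolist())
    # pin shaft axis fit
    q=W[roi&(d>0)]; s=q[(abs(q[:,0]-440)<14)&(q[:,2]>77)&(q[:,1]>19)&(q[:,1]<46)]
    e=q[(abs(q[:,0]-449)<9)&(q[:,2]>74)&(q[:,1]>102)&(q[:,1]<125)]
    print("shaft",s.mean(0),"end",e.mean(0),e[:,1].max())
    c=q[(q[:,2]>86)&(q[:,2]<100)&(q[:,0]<470)&(q[:,1]>44)&(q[:,1]<110)]; print("cheeks y hist",np.histogram(c[:,1],np.arange(44,112,4))[0])
```

```text
top 878 z 11.858682249321987 ((473.9617919921875, 77.24796295166016), (89.2566146850586, 153.45632934570312), 87.87494659423828) [[396.0, 35.0], [549.0, 30.0], [552.0, 119.0], [399.0, 125.0]]
shaft [438.5665987   32.04496061  81.53232522] end [447.81667949 105.15993641  80.51890134] 107.76358636231802
cheeks y hist [ 1  8 11 16  6 11 11  7 15  8 10  8  9 16  1  0]
scene 694 z 12.270722488440413 ((474.3519592285156, 74.32296752929688), (93.62167358398438, 150.30209350585938), 82.24089813232422) [[394.0, 38.0], [542.0, 18.0], [555.0, 111.0], [406.0, 131.0]]
shaft [439.06224261  31.4247004   81.86907474] end [448.46853234 107.09709326  81.07129753] 111.37090054679061
cheeks y hist [ 0  1  6  6  7  4  4 10  7  6  4  2  6  6  4  0]
```

```bash
cat >> h.py <<'E'
def frac(xyz,yawdeg):
    s=ctrl.read_state(); R0=R.from_euler('xyz',s["tool_rot"])
    t=R0.inv().apply(np.array(xyz,float)-s["eef_pos"])/300
    w=(R0.inv()*R.from_euler('xyz',[np.pi,0,np.radians(yawdeg)])).as_rotvec()/(np.pi/2)
    return np.round(t,3),np.round(w,3)
E
python3 - <<'E'
from h import *
for p in ([330,500,270],[430,330,260],[460,290,250]): print(p,*frac(p,173))
E
```

```text
[330, 500, 270] [-0.23  -0.183 -0.224] [ 0.   -0.   -0.22]
[430, 330, 260] [-0.783 -0.539 -0.19 ] [ 0.   -0.   -0.22]
[460, 290, 250] [-0.933 -0.612 -0.157] [ 0.   -0.   -0.22]
```

Emit:
jog_arm --plan '[{"tx": -0.1,"ty": -0.08,"tz": -0.12,"wz": -0.05,"claw": 1},{"tx": -0.23,"ty": -0.18,"tz": -0.2,"wz": -0.11,"claw": 1},{"tx": -0.36,"ty": -0.28,"tz": -0.2,"wz": -0.17,"claw": 1},{"tx": -0.5,"ty": -0.36,"tz": -0.2,"wz": -0.22,"claw": 1},{"tx": -0.64,"ty": -0.45,"tz": -0.19,"wz": -0.22,"claw": 1},{"tx": -0.78,"ty": -0.54,"tz": -0.19,"wz": -0.22,"claw": 1},{"tx": -0.93,"ty": -0.61,"tz": -0.16,"wz": -0.22,"claw": 1},{"tx": -0.93,"ty": -0.61,"tz": -0.16,"wz": -0.22,"claw": 1}]'

```text
invalid input at $.plan[0]: expected keys tx, ty, tz, wx, wy, wz, claw
```

Run:
```python
from h import *
s=ctrl.read_state();print(s["clock"],s["eef_pos"],np.degrees(s["tool_rot"]),s["width"],s["qpos"])
for p in ([440,150,230],[431,-28,200],[431,-28,130],[431,-28,62]): print(p,*frac(p,173))
```

```text
1.3 [293.07315525 580.19544169 202.90822786] [ 1.79999491e+02 -3.53437812e-03  1.53193621e+02] 85.2504499486222 [-1.16879969  0.62840644  0.0385056   1.51740346 -0.02703431  0.99629106
 -0.02001468]
[440, 150, 230] [-1.084 -1.059 -0.09 ] [ 0.   -0.   -0.22]
[431, -28, 200] [-1.325 -1.602  0.01 ] [ 0.   -0.   -0.22]
[431, -28, 130] [-1.325 -1.602  0.243] [ 0.   -0.   -0.22]
[431, -28, 62] [-1.325 -1.602  0.47 ] [ 0.   -0.   -0.22]
```

Emit:
jog_arm --plan '[{"tx": -0.1,"ty": -0.08,"tz": -0.12,"wx": 0,"wy": 0,"wz": -0.05,"claw": 1},{"tx": -0.23,"ty": -0.18,"tz": -0.2,"wx": 0,"wy": 0,"wz": -0.11,"claw": 1},{"tx": -0.36,"ty": -0.28,"tz": -0.2,"wx": 0,"wy": 0,"wz": -0.17,"claw": 1},{"tx": -0.5,"ty": -0.36,"tz": -0.2,"wx": 0,"wy": 0,"wz": -0.22,"claw": 1},{"tx": -0.64,"ty": -0.45,"tz": -0.19,"wx": 0,"wy": 0,"wz": -0.22,"claw": 1},{"tx": -0.78,"ty": -0.54,"tz": -0.19,"wx": 0,"wy": 0,"wz": -0.22,"claw": 1},{"tx": -0.93,"ty": -0.61,"tz": -0.16,"wx": 0,"wy": 0,"wz": -0.22,"claw": 1},{"tx": -0.93,"ty": -0.61,"tz": -0.16,"wx": 0,"wy": 0,"wz": -0.22,"claw": 1}]'

```text
clock: 2.1
eef_pos: [464.0, 283.0, 250.5]
tool_rot: [-3.137, 0.003, 3.008]
force: [-0.5, 0.0, 0.1]
width: -0.3
gripper_force: 0.0
```

Run:
```python
from h import *
s=ctrl.read_state();print(s["clock"],s["eef_pos"],np.degrees(s["tool_rot"]),s["width"],s["qpos"])
for p in ([440,150,230],[431,-28,200],[431,-28,130],[431,-28,62]): print(p,*frac(p,173))
```

```text
2.1 [464.01117346 283.00396978 250.50742261] [-1.79743880e+02  1.53735928e-01  1.72334155e+02] -0.25645510583841025 [-0.59783795  0.42174734 -0.00727262  1.75444836  0.00983039  0.96645332
  0.82693114]
[440, 150, 230] [ 0.02 -0.45  0.07] [-0.003  0.002 -0.007]
[431, -28, 200] [-0.029 -1.041  0.173] [-0.003  0.002 -0.007]
[431, -28, 130] [-0.028 -1.04   0.406] [-0.003  0.002 -0.007]
[431, -28, 62] [-0.028 -1.039  0.633] [-0.003  0.002 -0.007]
```

Emit:
jog_arm --plan '[{"tx": 0,"ty": -0.15,"tz": 0.02,"wx": 0,"wy": 0,"wz": -0.007,"claw": 1},{"tx": 0,"ty": -0.3,"tz": 0.04,"wx": 0,"wy": 0,"wz": -0.007,"claw": 1},{"tx": 0,"ty": -0.45,"tz": 0.06,"wx": 0,"wy": 0,"wz": -0.007,"claw": 1},{"tx": 0,"ty": -0.6,"tz": 0.08,"wx": 0,"wy": 0,"wz": -0.007,"claw": 1},{"tx": -0.01,"ty": -0.75,"tz": 0.1,"wx": 0,"wy": 0,"wz": -0.007,"claw": 1},{"tx": -0.02,"ty": -0.9,"tz": 0.13,"wx": 0,"wy": 0,"wz": -0.007,"claw": 1},{"tx": -0.028,"ty": -1,"tz": 0.17,"wx": 0,"wy": 0,"wz": -0.007,"claw": 1},{"tx": -0.028,"ty": -1,"tz": 0.17,"wx": 0,"wy": 0,"wz": -0.007,"claw": 1},{"tx": -0.028,"ty": -1,"tz": 0.17,"wx": 0,"wy": 0,"wz": -0.007,"claw": 1}]'

```text
clock: 3.0
eef_pos: [431.4, -7.7, 199.9]
tool_rot: [3.141, -0.0, 3.029]
force: [-0.4, 0.4, 0.3]
width: -0.1
gripper_force: 0.0
```

Run:
```python
from h import *
s=ctrl.read_state();print(s["clock"],s["eef_pos"],np.degrees(s["tool_rot"]))
for p in ([431,-28,130],[431,-28,62]): print(p,*frac(p,173))
```

```text
3.0 [431.43767317  -7.65186199 199.93752917] [ 1.79974717e+02 -4.79448282e-03  1.73545585e+02]
[431, -28, 130] [-0.006 -0.068  0.233] [ 0.    -0.     0.006]
[431, -28, 62] [-0.006 -0.068  0.46 ] [ 0.    -0.     0.006]
```

Emit:
jog_arm --plan '[{"tx": -0.005,"ty": -0.07,"tz": 0,"wx": 0,"wy": 0,"wz": 0,"claw": 1},{"tx": -0.005,"ty": -0.07,"tz": 0.15,"wx": 0,"wy": 0,"wz": 0,"claw": 1},{"tx": -0.005,"ty": -0.07,"tz": 0.3,"wx": 0,"wy": 0,"wz": 0,"claw": 1},{"tx": -0.005,"ty": -0.07,"tz": 0.42,"wx": 0,"wy": 0,"wz": 0,"claw": 1},{"tx": -0.005,"ty": -0.07,"tz": 0.46,"wx": 0,"wy": 0,"wz": 0,"claw": 1},{"tx": -0.005,"ty": -0.07,"tz": 0.46,"wx": 0,"wy": 0,"wz": 0,"claw": 1},{"tx": -0.005,"ty": -0.07,"tz": 0.46,"wx": 0,"wy": 0,"wz": 0,"claw": 1}]'

```text
clock: 3.7
eef_pos: [431.4, -27.4, 62.3]
tool_rot: [3.141, 0.001, 3.032]
force: [0.0, 0.1, -0.0]
width: -0.2
gripper_force: 0.0
```

Run:
```python
from h import *
s=ctrl.read_state();print(s["clock"],s["eef_pos"],s["force"],np.degrees(s["tool_rot"]))
p=ctrl.get_image("scene");save(p,"pics/c.png",(235,130,325,220),6)
```

```text
3.7 [431.36675899 -27.43117952  62.31665763] [ 0.03280812  0.05826968 -0.0096406 ] [1.79956568e+02 4.89603161e-02 1.73747742e+02]
```

View pics/c.png

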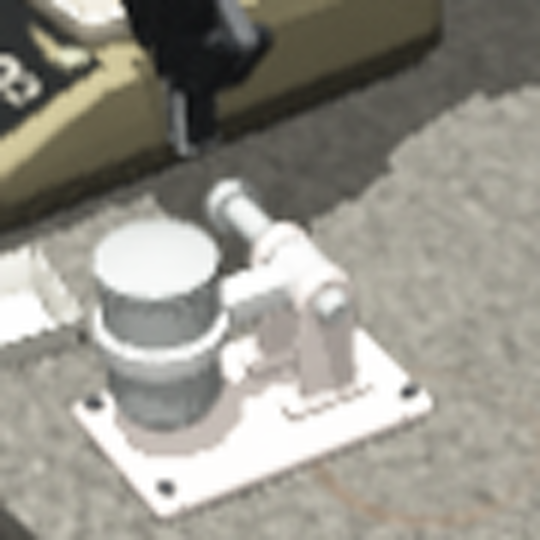

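The fingers stand just behind the pin head, with the tip at crop (185,150) and the head at (230,195). I approach slowly.

Emit:
jog_arm --plan '[{"tx": 0,"ty": 0.03,"tz": 0,"wx": 0,"wy": 0,"wz": 0,"claw": 1},{"tx": 0,"ty": 0.045,"tz": 0,"wx": 0,"wy": 0,"wz": 0,"claw": 1},{"tx": 0,"ty": 0.055,"tz": 0,"wx": 0,"wy": 0,"wz": 0,"claw": 1},{"tx": 0,"ty": 0.065,"tz": 0,"wx": 0,"wy": 0,"wz": 0,"claw": 1},{"tx": 0,"ty": 0.075,"tz": 0,"wx": 0,"wy": 0,"wz": 0,"claw": 1},{"tx": 0,"ty": 0.085,"tz": 0,"wx": 0,"wy": 0,"wz": 0,"claw": 1},{"tx": 0,"ty": 0.095,"tz": 0,"wx": 0,"wy": 0,"wz": 0,"claw": 1}]'

```text
clock: 4.45
eef_pos: [433.7, -0.3, 61.9]
tool_rot: [-3.142, -0.0, 3.03]
force: [0.3, -0.8, 0.7]
width: 0.2
gripper_force: 0.0
```

Emit:
jog_arm --plan '[{"tx": 0,"ty": 0.008,"tz": 0,"wx": 0,"wy": 0,"wz": 0,"claw": 1},{"tx": 0,"ty": 0.016,"tz": 0,"wx": 0,"wy": 0,"wz": 0,"claw": 1},{"tx": 0,"ty": 0.024,"tz": 0,"wx": 0,"wy": 0,"wz": 0,"claw": 1}]'

```text
clock: 4.75
eef_pos: [434.5, 6.8, 61.9]
tool_rot: [-3.142, -0.0, 3.03]
force: [-0.3, 0.1, 0.0]
width: -0.2
gripper_force: 0.0
```

Run:
```python
from h import *
s=ctrl.read_state();print(s["clock"],s["eef_pos"],s["force"],np.degrees(s["tool_rot"]))
p=ctrl.get_image("top")
W=cloud(p); q=W[(abs(W[:,0]-447)<9)&(W[:,2]>74)&(W[:,1]>95)&(W[:,1]<125)];print(q[:,1].max())
save(p,"pics/d.png",(340,160,420,220),8)
```

```text
4.75 [434.4579454    6.84543501  61.87165222] [-0.30325572  0.06829503  0.03858714] [-1.79998663e+02 -4.75375684e-03  1.73621779e+02]
108.2322415568317
```

View pics/d.png

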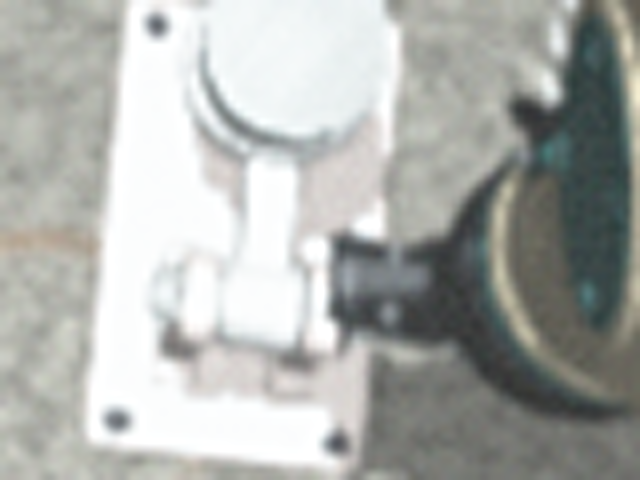

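Run:
```python
from h import *
p=ctrl.get_image("scene")
print(proj(p,[[434.5,6.8,62],[436,6,75]]))
save(p,"pics/e.png",(245,140,305,190),10)
W=cloud(p); q=W[(abs(W[:,0]-447)<9)&(W[:,2]>74)&(W[:,1]>95)&(W[:,1]<125)];print(q[:,1].max())
```

```text
[[273.02328374 167.74980217]
 [272.24907932 164.21396632]]
111.26265917046226
```

View pics/e.png

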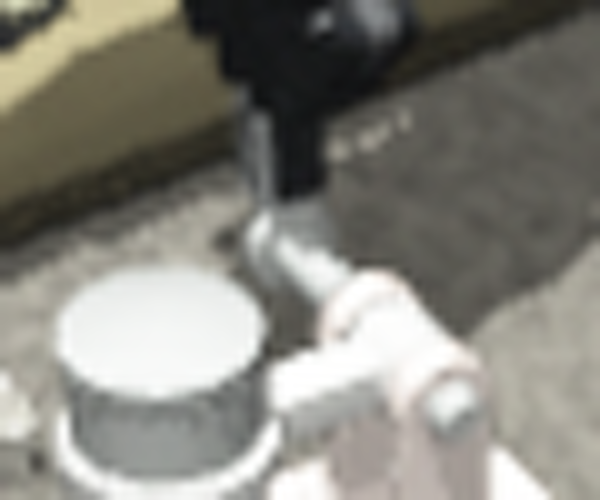

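Emit:
jog_arm --plan '[{"tx": 0,"ty": 0.006,"tz": 0,"wx": 0,"wy": 0,"wz": 0,"claw": 1},{"tx": 0,"ty": 0.012,"tz": 0,"wx": 0,"wy": 0,"wz": 0,"claw": 1},{"tx": 0,"ty": 0.018,"tz": 0,"wx": 0,"wy": 0,"wz": 0,"claw": 1}]'

```text
clock: 5.15
eef_pos: [435.1, 12.2, 61.9]
tool_rot: [3.142, -0.0, 3.03]
force: [0.8, 0.1, -0.6]
width: 0.1
gripper_force: 0.0
```

Run:
```python
from h import *
for i in range(1):
  s=ctrl.read_state();print(s["clock"],s["eef_pos"],s["force"],s["torque"])
for n in("top","scene"):
  p=ctrl.get_image(n)
  W=cloud(p); q=W[(abs(W[:,0]-447)<9)&(W[:,2]>74)&(W[:,1]>95)&(W[:,1]<130)];print(q[:,1].max())
```

```text
5.15 [435.07764067  12.18828351  61.88720926] [ 0.79932883  0.09944007 -0.58222178] [-0.00113798  0.04512452 -0.03615051]
107.85053110949897
109.41041312663287
```

Run:
```python
from h import *
p=ctrl.get_image("scene");b=ctrl.get_image("top")
i=np.hstack([cv2.resize(x["img"][...,::-1][y0:y0+40,x0:x0+40],(400,400),interpolation=cv2.INTER_CUBIC) for x,x0,y0 in((p,250,145),(b,365,180))])
cv2.imwrite("pics/f.png",i)
W=cloud(p); q=W[(abs(W[:,0]-437)<22)&(W[:,2]>55)&(W[:,2]<130)&(W[:,1]<50)&(W[:,1]>-30)]
q=q[np.argsort(q[:,1])]
for y in range(-24,48,4):
    s=q[(q[:,1]>=y)&(q[:,1]<y+4)]
    if len(s):print(y,len(s),s.min(0).round(),s.max(0).round())
```

```text
0 1 [445.   3.  75.] [445.   3.  75.]
4 4 [442.   4.  96.] [445.   7. 129.]
8 18 [429.   8.  68.] [448.  12. 127.]
12 26 [422.  12.  66.] [447.  16. 124.]
16 26 [431.  16.  76.] [447.  20. 128.]
20 21 [427.  20.  75.] [447.  24. 124.]
24 30 [428.  24.  73.] [444.  28. 123.]
28 9 [433.  28.  79.] [445.  31. 129.]
32 7 [432.  32.  77.] [443.  35.  84.]
36 4 [432.  37.  78.] [447.  39.  83.]
40 5 [438.  40.  80.] [447.  44.  85.]
44 1 [445.  46.  84.] [445.  46.  84.]
```

View pics/f.png

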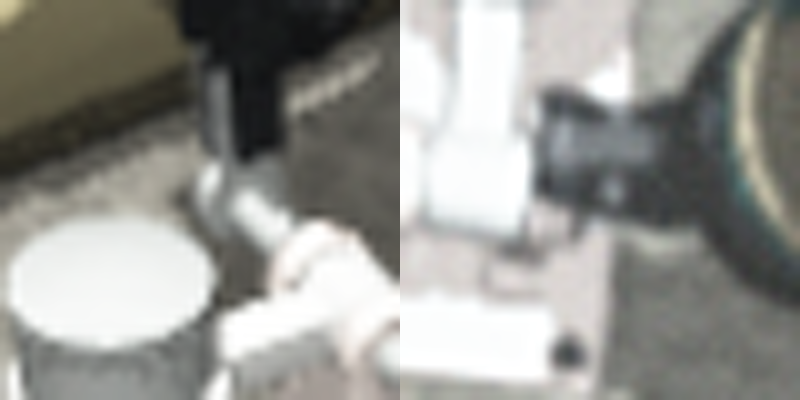

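Run:
```python
from h import *
p=ctrl.get_image("scene")
for z in(62,75,90,105): print(z,proj(p,[[431.4,-27.4,z],[442,-13,z],[442,-42,z],[420,-13,z]]).round(1).tolist())
b=ctrl.get_image("top"); W=cloud(b)
q=W[(W[:,0]>410)&(W[:,0]<465)&(W[:,2]>95)&(W[:,2]<135)&(W[:,1]<60)&(W[:,1]>-40)]; print(q.min(0),q.max(0))
print(proj(p,[[434,12,z] for z in(62,75,90)]).round(1).tolist())
```

```text
62 [[267.0, 162.2], [267.0, 165.7], [261.2, 161.3], [273.0, 162.9]]
75 [[266.8, 158.6], [266.7, 162.1], [261.0, 157.7], [272.8, 159.3]]
90 [[266.5, 154.4], [266.5, 157.9], [260.7, 153.5], [272.5, 155.1]]
105 [[266.2, 150.1], [266.2, 153.6], [260.4, 149.3], [272.3, 150.9]]Traceback (most recent call last):
  File "<stdin>", line 5, in <module>
    return umr_minimum(a, axis, None, out, keepdims, initial, where)
ValueError: zero-size array to reduction operation minimum which has no identity
```

Run:
```python
from h import *
p=ctrl.get_image("scene"); d=p["depth"]; r,t=pose(p)
for v in range(156,174):
    o=[]
    for u in range(266,284,2):
        z=d[v,u]; w=r@np.array([(u-p["cx"])/p["fx"]*z,(v-p["cy"])/p["fy"]*z,z])+t
        o.append("%4d,%4d,%4d"%tuple(w)+" g%3d"%p["img"][v,u].mean())
    print(v," | ".join(o))
```

```text
156  373,-116,  11 g 54 |  358,-127,   0 g 71 |  446,  11, 111 g 70 |  443,  18, 113 g107 |  442,  26, 117 g 26 |  435,  25, 114 g 26 |  426,  23, 109 g 74 |  329,-101,   0 g 82 |  326, -93,   2 g 94
157  362,-133,  -6 g 84 |  365,-118,   3 g 87 |  442,   5, 103 g 71 |  441,  15, 108 g119 |  442,  25, 113 g 26 |  437,  29, 113 g 25 |  427,  24, 106 g 57 |  332, -96,   0 g 82 |  326, -93,   0 g 86
158  368,-124,  -2 g 88 |  364,-118,  -1 g 99 |  442,   5,  99 g 80 |  444,  19, 108 g117 |  442,  26, 110 g 28 |  434,  24, 106 g 26 |  427,  23, 102 g 57 |  333, -96,  -3 g 94 |  332, -85,   1 g 87
159  373,-118,  -1 g121 |  369,-112,   0 g128 |  445,   9,  99 g 91 |  446,  21, 106 g116 |  443,  26, 107 g 31 |  433,  22, 101 g 30 |  428,  24, 100 g 70 |  340, -86,   0 g 96 |  334, -83,   0 g 91
160  380,-107,   3 g159 |  372,-108,   0 g150 |  445,   9,  96 g129 |  444,  18, 100 g119 |  441,  23, 101 g 37 |  435,  24,  99 g 81 |  423,  18,  91 g 87 |  339, -88,  -4 g 90 |  340, -75,   2 g 86
161  381,-107,   0 g164 |  377,-100,   2 g152 |  370, -99,   0 g168 |  444,  17,  96 g132 |  441,  2
[... 1799 characters left out ...]
51,   0 g 85 |  445,  36,  75 g125 |  449,  51,  86 g242 |  447,  58,  89 g248 |  443,  63,  90 g232
171  503,  71, 119 g240 |  497,  72, 117 g238 |  492,  74, 116 g227 |  397, -53,  -1 g 94 |  393, -47,   0 g 84 |  390, -40,   2 g114 |  450,  54,  84 g244 |  447,  58,  85 g223 |  446,  66,  89 g252
172  508,  79, 122 g242 |  501,  77, 118 g239 |  493,  75, 113 g232 |  400, -48,  -1 g 87 |  395, -44,  -1 g 81 |  390, -41,  -1 g128 |  449,  51,  79 g234 |  448,  59,  83 g214 |  446,  67,  86 g251
173  508,  78, 119 g243 |  505,  84, 120 g241 |  497,  82, 116 g231 |  405, -41,   1 g 84 |  398, -41,  -1 g 84 |  394, -35,   0 g136 |  454,  59,  82 g208 |  450,  63,  83 g237 |  449,  70,  86 g250
```

Emit:
jog_arm --plan '[{"tx": 0,"ty": -0.07,"tz": 0,"wx": 0,"wy": 0,"wz": 0,"claw": 1},{"tx": 0,"ty": -0.15,"tz": 0,"wx": 0,"wy": 0,"wz": 0,"claw": 1},{"tx": 0,"ty": -0.15,"tz": 0,"wx": 0,"wy": 0,"wz": 0,"claw": 1},{"tx": 0,"ty": -0.15,"tz": 0,"wx": 0,"wy": 0,"wz": 0,"claw": 1}]'

```text
clock: 5.9
eef_pos: [430.1, -32.9, 61.9]
tool_rot: [3.141, 0.0, 3.029]
force: [0.4, 0.7, 0.2]
width: -0.2
gripper_force: 0.0
```

Run:
```python
from h import *
s=ctrl.read_state(); e=s["eef_pos"]; print(s["clock"],e)
p=ctrl.get_image("scene"); W=cloud(p)
q=W[(abs(W[:,0]-e[0])<22)&(abs(W[:,1]-e[1])<30)&(W[:,2]>30)]
for z in range(30,160,8):
    k=q[(q[:,2]>=z)&(q[:,2]<z+8)]
    if len(k): print(z,len(k),k.min(0).round(),k.max(0).round())
W=W[(W[:,1]>0)&(W[:,1]<20)&(abs(W[:,0]-437)<16)&(W[:,2]>60)];print("head",np.percentile(W,[3,50,97],axis=0).round(1))
```

```text
5.9 [430.07654615 -32.93322972  61.91022867]
86 5 [422. -42.  90.] [437. -27.  94.]
94 13 [423. -37.  95.] [441. -18. 101.]
102 19 [422. -38. 102.] [441. -18. 108.]
110 23 [421. -35. 110.] [441. -14. 117.]
118 17 [422. -45. 118.] [440. -15. 125.]
126 10 [435. -41. 126.] [442. -17. 134.]
134 22 [419. -54. 135.] [444.  -3. 142.]
142 22 [433. -60. 142.] [446.  -4. 150.]
150 15 [430. -44. 151.] [447.  -7. 158.]
158 29 [426. -63. 158.] [450. -15. 165.]
head [[4.220e+02 5.000e-01 8.740e+01]
 [4.359e+02 7.600e+00 3.890e+02]
 [4.511e+02 1.550e+01 5.162e+02]]
```

The depth images show the visible fingertips ending at z≈90 while the state reports TCP z=62. That also explains why there was no contact. I go 28 mm lower in free space and check again.

Emit:
jog_arm --plan '[{"tx": 0,"ty": 0,"tz": 0.06,"wx": 0,"wy": 0,"wz": 0,"claw": 1},{"tx": 0,"ty": 0,"tz": 0.09,"wx": 0,"wy": 0,"wz": 0,"claw": 1},{"tx": 0,"ty": 0,"tz": 0.09,"wx": 0,"wy": 0,"wz": 0,"claw": 1},{"tx": 0,"ty": 0,"tz": 0.09,"wx": 0,"wy": 0,"wz": 0,"claw": 1}]'

```text
clock: 6.35
eef_pos: [429.9, -32.2, 34.8]
tool_rot: [3.141, -0.001, 3.031]
force: [0.4, 0.1, 0.7]
width: -0.0
gripper_force: 0.0
```

Run:
```python
from h import *
s=ctrl.read_state(); e=s["eef_pos"]; print(s["clock"],e,s["force"],s["qpos"])
for n in("scene","top"):
  p=ctrl.get_image(n); W=cloud(p)
  q=W[(abs(W[:,0]-e[0])<24)&(abs(W[:,1]-e[1])<32)&(W[:,2]>15)]
  for z in range(20,120,8):
    k=q[(q[:,2]>=z)&(q[:,2]<z+8)]
    if len(k): print(n,z,len(k),k.min(0).round(),k.max(0).round())
```

```text
6.35 [429.87425134 -32.15741139  34.80824898] [0.44460989 0.14739933 0.7330665 ] [-0.00319449  0.64445015  0.01866826  2.24729666 -0.04596369  0.25096701
  1.51661382]
scene 60 7 [423. -39.  62.] [440. -22.  68.]
scene 68 14 [417. -34.  68.] [440. -18.  76.]
scene 76 17 [425. -36.  77.] [440. -14.  84.]
scene 84 19 [424. -34.  85.] [439. -16.  91.]
scene 92 19 [426. -38.  92.] [442. -16. 100.]
scene 100 7 [438. -38. 102.] [443. -19. 108.]
scene 108 27 [422. -59. 108.] [445.  -0. 116.]
scene 116 23 [436. -62. 116.] [445.  -1. 124.]
top 68 2 [422. -24.  68.] [424. -24.  69.]
top 76 3 [421. -25.  78.] [426. -19.  84.]
top 100 1 [426. -14. 107.] [426. -14. 107.]
top 108 1 [421.  -5. 114.] [421.  -5. 114.]
top 116 5 [421.  -9. 116.] [428.  -1. 124.]
```

Emit:
jog_arm --plan '[{"tx": 0,"ty": 0.03,"tz": -0.013,"wx": 0,"wy": 0,"wz": 0,"claw": 1},{"tx": 0,"ty": 0.05,"tz": -0.013,"wx": 0,"wy": 0,"wz": 0,"claw": 1},{"tx": 0,"ty": 0.06,"tz": -0.013,"wx": 0,"wy": 0,"wz": 0,"claw": 1},{"tx": 0,"ty": 0.067,"tz": -0.013,"wx": 0,"wy": 0,"wz": 0,"claw": 1},{"tx": 0,"ty": 0.074,"tz": -0.013,"wx": 0,"wy": 0,"wz": 0,"claw": 1},{"tx": 0,"ty": 0.081,"tz": -0.013,"wx": 0,"wy": 0,"wz": 0,"claw": 1},{"tx": 0,"ty": 0.088,"tz": -0.013,"wx": 0,"wy": 0,"wz": 0,"claw": 1}]'

```text
clock: 7.15
eef_pos: [432.8, -7.4, 38.8]
tool_rot: [-3.14, -0.0, 3.029]
force: [0.1, -2.8, 1.5]
width: -0.0
gripper_force: 2.1
```

Emit:
jog_arm --plan '[{"tx": 0,"ty": 0.007,"tz": 0,"wx": 0,"wy": 0,"wz": 0,"claw": 1},{"tx": 0,"ty": 0.014,"tz": 0,"wx": 0,"wy": 0,"wz": 0,"claw": 1},{"tx": 0,"ty": 0.021,"tz": 0,"wx": 0,"wy": 0,"wz": 0,"claw": 1},{"tx": 0,"ty": 0.028,"tz": 0,"wx": 0,"wy": 0,"wz": 0,"claw": 1},{"tx": 0,"ty": 0.035,"tz": 0,"wx": 0,"wy": 0,"wz": 0,"claw": 1},{"tx": 0,"ty": 0.042,"tz": 0,"wx": 0,"wy": 0,"wz": 0,"claw": 1}]'

```text
clock: 7.75
eef_pos: [434.6, 6.2, 38.8]
tool_rot: [3.142, 0.0, 3.03]
force: [-0.7, -4.8, 0.3]
width: 0.3
gripper_force: 2.1
```

Emit:
jog_arm --plan '[{"tx": 0,"ty": 0.007,"tz": 0,"wx": 0,"wy": 0,"wz": 0,"claw": 1},{"tx": 0,"ty": 0.014,"tz": 0,"wx": 0,"wy": 0,"wz": 0,"claw": 1},{"tx": 0,"ty": 0.021,"tz": 0,"wx": 0,"wy": 0,"wz": 0,"claw": 1},{"tx": 0,"ty": 0.028,"tz": 0,"wx": 0,"wy": 0,"wz": 0,"claw": 1},{"tx": 0,"ty": 0.034,"tz": 0,"wx": 0,"wy": 0,"wz": 0,"claw": 1}]'

```text
clock: 8.25
eef_pos: [435.9, 16.4, 38.8]
tool_rot: [3.141, 0.001, 3.03]
force: [0.9, -4.0, 0.0]
width: -0.3
gripper_force: 2.1
```

Now in 1 mm rows.

Emit:
jog_arm --plan '[{"tx": 0,"ty": 0.004,"tz": 0,"wx": 0,"wy": 0,"wz": 0,"claw": 1},{"tx": 0,"ty": 0.008,"tz": 0,"wx": 0,"wy": 0,"wz": 0,"claw": 1},{"tx": 0,"ty": 0.012,"tz": 0,"wx": 0,"wy": 0,"wz": 0,"claw": 1}]'

```text
clock: 8.55
eef_pos: [436.3, 19.9, 38.9]
tool_rot: [3.141, 0.001, 3.03]
force: [2.2, -4.1, -1.1]
width: 0.0
gripper_force: 2.1
```

Emit:
jog_arm --plan '[{"tx": 0,"ty": 0.004,"tz": 0,"wx": 0,"wy": 0,"wz": 0,"claw": 1},{"tx": 0,"ty": 0.007,"tz": 0,"wx": 0,"wy": 0,"wz": 0,"claw": 1}]'

```text
clock: 8.75
eef_pos: [436.6, 22.0, 38.8]
tool_rot: [3.141, 0.001, 3.03]
force: [1.8, -4.1, -0.1]
width: -0.0
gripper_force: 2.1
```

Emit:
jog_arm --plan '[{"tx": 0,"ty": 0.003,"tz": 0,"wx": 0,"wy": 0,"wz": 0,"claw": 1},{"tx": 0,"ty": 0.006,"tz": 0,"wx": 0,"wy": 0,"wz": 0,"claw": 1}]'

```text
clock: 8.95
eef_pos: [436.8, 23.8, 38.9]
tool_rot: [3.141, 0.001, 3.03]
force: [3.0, -4.4, 0.3]
width: 0.0
gripper_force: 2.1
```

Emit:
jog_arm --plan '[{"tx": 0,"ty": 0.002,"tz": 0,"wx": 0,"wy": 0,"wz": 0,"claw": 1},{"tx": 0,"ty": 0.004,"tz": 0,"wx": 0,"wy": 0,"wz": 0,"claw": 1}]'

```text
clock: 9.15
eef_pos: [436.9, 24.9, 38.8]
tool_rot: [3.141, 0.001, 3.03]
force: [3.1, -5.6, -1.0]
width: 0.2
gripper_force: 2.0
```

Emit:
jog_arm --plan '[{"tx": 0,"ty": 0.002,"tz": 0,"wx": 0,"wy": 0,"wz": 0,"claw": 1},{"tx": 0,"ty": 0.004,"tz": 0,"wx": 0,"wy": 0,"wz": 0,"claw": 1}]'

```text
clock: 9.35
eef_pos: [437.1, 26.1, 38.9]
tool_rot: [3.141, 0.001, 3.03]
force: [2.5, -4.8, -0.5]
width: 0.1
gripper_force: 2.0
```

Emit:
jog_arm --plan '[{"tx": 0,"ty": 0.002,"tz": 0,"wx": 0,"wy": 0,"wz": 0,"claw": 1},{"tx": 0,"ty": 0.004,"tz": 0,"wx": 0,"wy": 0,"wz": 0,"claw": 1}]'

```text
clock: 9.55
eef_pos: [437.1, 26.3, 38.8]
tool_rot: [-3.141, 0.001, 3.029]
force: [2.2, -7.6, 0.7]
width: -0.2
gripper_force: 4.1
```

Emit:
jog_arm --plan '[{"tx": 0,"ty": 0.002,"tz": 0,"wx": 0,"wy": 0,"wz": 0,"claw": 1},{"tx": 0,"ty": 0.002,"tz": 0,"wx": 0,"wy": 0,"wz": 0,"claw": 1}]'

```text
clock: 9.75
eef_pos: [437.1, 26.3, 38.9]
tool_rot: [-3.14, 0.001, 3.028]
force: [3.0, -8.9, 0.2]
width: 0.1
gripper_force: 4.2
```

Pin is home: motion stopped and the force rose to 9 N. Backing off and heading to the clip.

Run:
```python
from h import *
s=ctrl.read_state();print(np.degrees(s["tool_rot"]))
for p in ([435.5,13,39],[435.5,13,140],[455,150,180],[488,310,160]): print(p,*frac(p,165.4))
```

```text
[-1.79913498e+02  3.78560751e-02  1.73513791e+02]
[435.5, 13, 39] [ 0.    -0.045 -0.   ] [-0.001  0.     0.09 ]
[435.5, 13, 140] [-0.    -0.045 -0.337] [-0.001  0.     0.09 ]
[455, 150, 180] [-0.013  0.416 -0.471] [-0.001  0.     0.09 ]
[488, 310, 160] [-0.062  0.958 -0.405] [-0.001  0.     0.09 ]
```

Emit:
jog_arm --plan '[{"tx": 0,"ty": -0.045,"tz": 0,"wx": 0,"wy": 0,"wz": 0,"claw": 1},{"tx": 0,"ty": -0.045,"tz": -0.1,"wx": 0,"wy": 0,"wz": 0,"claw": 1},{"tx": 0,"ty": -0.045,"tz": -0.25,"wx": 0,"wy": 0,"wz": 0,"claw": 1},{"tx": 0,"ty": -0.02,"tz": -0.4,"wx": 0,"wy": 0,"wz": 0.03,"claw": 0.8},{"tx": 0,"ty": 0.12,"tz": -0.46,"wx": 0,"wy": 0,"wz": 0.06,"claw": 0.5},{"tx": -0.01,"ty": 0.28,"tz": -0.46,"wx": 0,"wy": 0,"wz": 0.09,"claw": 0.5},{"tx": -0.02,"ty": 0.44,"tz": -0.46,"wx": 0,"wy": 0,"wz": 0.09,"claw": 0.5},{"tx": -0.035,"ty": 0.6,"tz": -0.44,"wx": 0,"wy": 0,"wz": 0.09,"claw": 0.5},{"tx": -0.05,"ty": 0.76,"tz": -0.42,"wx": 0,"wy": 0,"wz": 0.09,"claw": 0.5},{"tx": -0.06,"ty": 0.9,"tz": -0.4,"wx": 0,"wy": 0,"wz": 0.09,"claw": 0.5},{"tx": -0.06,"ty": 0.96,"tz": -0.4,"wx": 0,"wy": 0,"wz": 0.09,"claw": 0.5},{"tx": -0.06,"ty": 0.96,"tz": -0.4,"wx": 0,"wy": 0,"wz": 0.09,"claw": 0.5}]'

```text
clock: 10.95
eef_pos: [483.9, 316.8, 157.7]
tool_rot: [3.141, -0.004, 2.896]
force: [0.2, 0.4, 0.0]
width: 42.7
gripper_force: 0.0
```

Run:
```python
from h import *
s=ctrl.read_state(); e=s["eef_pos"]; print(s["clock"],e,np.degrees(s["tool_rot"]),s["width"])
Rt=R.from_euler('xyz',s["tool_rot"])
p=ctrl.get_image("scene"); b=ctrl.get_image("top")
W=cloud(p); q=Rt.inv().apply(W-e); q=q[(abs(q[:,0])<25)&(abs(q[:,1])<60)&(q[:,2]<40)&(q[:,2]>-75)]
for z in range(-75,40,8):
    k=q[(q[:,2]>=z)&(q[:,2]<z+8)]
    if len(k): print(z,len(k),k.min(0).round(),k.max(0).round())
# pin after push
for n,c in(("scene",p),("top",b)):
    W=cloud(c); k=W[(W[:,2]>76)&(W[:,2]<95)&(W[:,0]>425)&(W[:,0]<466)&(W[:,1]>15)&(W[:,1]<165)]
    for y in range(15,160,5):
        j=k[(k[:,1]>=y)&(k[:,1]<y+5)]
        if len(j): print(n,y,len(j),j[:,0].min().round(),j[:,0].mean().round(1),j[:,0].max().round(),j[:,2].max().round())
save(p,"pics/g1.png",(255,145,335,225),5); save(b,"pics/g2.png",(335,165,415,225),5)
i=np.hstack([cv2.resize(x["img"][...,::-1][y0:y0+50,x0:x0+50],(400,400),interpolation=cv2.INTER_CUBIC) for x,x0,y0 in((p,262,150),(b,345,178))])
cv2.imwrite("pics/g.png",i)
```

```text
10.95 [483.86129351 316.84297331 157.69450172] [179.95472594  -0.20981365 165.94995173] 42.68480263036422
-75 30 [-12. -35. -75.] [  6.  34. -67.]
-67 37 [-11. -28. -67.] [  7.  36. -59.]
-59 57 [-12. -27. -59.] [ 12.  38. -51.]
-51 53 [-11. -25. -51.] [ 13.  36. -43.]
-43 41 [-12. -25. -43.] [ 11.  35. -35.]
-35 16 [ -8. -23. -35.] [ 10.  30. -29.]
scene 40 8 435.0 445.5 452.0 91.0
scene 45 12 430.0 442.7 453.0 91.0
scene 50 8 437.0 447.2 454.0 90.0
scene 55 12 431.0 444.6 455.0 93.0
scene 60 12 434.0 445.8 457.0 91.0
scene 65 16 431.0 448.1 465.0 90.0
scene 70 12 433.0 449.6 466.0 90.0
scene 75 16 431.0 449.7 465.0 91.0
scene 80 17 438.0 452.3 462.0 90.0
scene 85 8 434.0 445.2 461.0 90.0
scene 90 12 435.0 450.5 461.0 90.0
scene 95 26 433.0 449.7 462.0 92.0
scene 100 14 434.0 444.1 455.0 89.0
scene 105 4 444.0 449.9 453.0 85.0
scene 110 6 443.0 450.1 456.0 84.0
scene 115 10 443.0 450.6 456.0 85.0
scene 120 6 443.0 450.3 456.0 83.0
scene 125 10 444.0 451.3 457.0 85.0
scene 130 3 445.0 453.2 458.0 82.0
scene 135 10 446.0 453.8 459.0 84.0
scene 140 8 445.0 450.8 458.0 84.0
top 35 3 441.0 445.7 449.0 87.0
top 40 19 427.0 440.3 452.0 91.0
top 45 24 427.0 439.0 452.0 90.0
top 50 21 428.0 441.8 455.0 91.0
top 55 25 428.0 440.3 455.0 92.0
top 60 24 430.0 442.0 455.0 92.0
top 65 28 430.0 446.4 465.0 91.0
top 70 30 431.0 447.3 465.0 91.0
top 75 30 431.0 448.5 465.0 93.0
top 80 24 433.0 446.5 465.0 91.0
top 85 20 433.0 444.2 458.0 91.0
top 90 24 434.0 447.5 461.0 93.0
top 95 24 434.0 446.3 461.0 91.0
top 100 16 434.0 445.7 456.0 84.0
top 105 14 441.0 448.6 456.0 85.0
top 110 13 442.0 449.3 456.0 87.0
top 115 14 444.0 449.5 457.0 84.0
top 120 11 444.0 450.4 456.0 86.0
top 125 12 444.0 450.6 459.0 87.0
top 130 9 444.0 451.6 460.0 84.0
top 135 12 447.0 453.0 460.0 85.0
top 140 6 447.0 453.2 460.0 82.0
```

View pics/g.png

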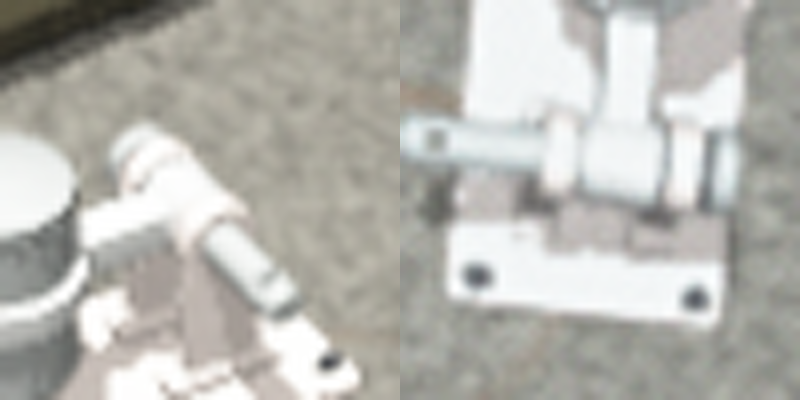

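Run:
```python
from h import *
p=ctrl.get_image("scene"); b=ctrl.get_image("top")
def onz(c,uv,z):
    r,t=pose(c); d=r@np.array([(uv[0]-c["cx"])/c["fx"],(uv[1]-c["cy"])/c["fy"],1]); return t+d*(z-t[2])/d[2]
for c,u0,v0,w in((p,294,184,4),(b,349,195,3)):
    g=c["img"].astype(float).mean(2)[v0-w:v0+w+1,u0-w:u0+w+1]; print(g.round().astype(int))
    print(onz(c,(u0,v0),83),onz(c,(u0+1,v0),83),onz(c,(u0,v0+1),83))
for q in([488,322.3,80],[488,322.3,43]): print(q,*frac(q,165.4))
```

```text
[[245 246 241 215 170 174 176 171 165]
 [239 244 246 241 214 178 172 169 163]
 [227 239 245 246 241 213 178 160 160]
 [195 226 239 243 240 227 184 178 161]
 [152 196 227 234 218 187 198 217 170]
 [139 155 199 226 210 204 236 239 208]
 [153 139 163 213 226 236 247 245 219]
 [157 152 143 170 211 231 237 218 171]
 [157 155 151 137 158 201 187 142 137]]
[452.00113893 127.81195988  83.        ] [449.89214999 129.56023666  83.        ] [454.77210297 131.27318174  83.        ]
[[190 183 181 174 176 156 174]
 [218 220 214 220 216 201 199]
 [234 228 197 175 187 224 228]
 [234 227 180 154 178 233 239]
 [219 218 181 168 187 227 234]
 [190 194 185 194 196 207 210]
 [154 155 161 169 165 165 172]]
[451.48435509 132.29827194  83.        ] [451.42465804 129.84097689  83.        ] [449.01296979 132.37073923  83.        ]
[488, 322.3, 80] [0.004 0.041 0.262] [-0.001 -0.001  0.   ]
[488, 322.3, 43] [0.004 0.041 0.386] [-0.001 -0.001  0.   ]
```

The picture shows the pin home and the cross hole clear in both views: top px (349,195), scene px (294.8,184.3). That puts the hole near (451.4,131.7). Next I grip the clip.

Emit:
jog_arm --plan '[{"tx": 0.004,"ty": 0.041,"tz": 0.1,"wx": 0,"wy": 0,"wz": 0,"claw": 0.5},{"tx": 0.004,"ty": 0.041,"tz": 0.22,"wx": 0,"wy": 0,"wz": 0,"claw": 0.5},{"tx": 0.004,"ty": 0.041,"tz": 0.31,"wx": 0,"wy": 0,"wz": 0,"claw": 0.5},{"tx": 0.004,"ty": 0.041,"tz": 0.37,"wx": 0,"wy": 0,"wz": 0,"claw": 0.5},{"tx": 0.004,"ty": 0.041,"tz": 0.386,"wx": 0,"wy": 0,"wz": 0,"claw": 0.5},{"tx": 0.004,"ty": 0.041,"tz": 0.386,"wx": 0,"wy": 0,"wz": 0,"claw": 0.5}]'

```text
clock: 11.75
eef_pos: [488.5, 322.8, 42.9]
tool_rot: [-3.14, -0.001, 2.887]
force: [-0.7, -0.7, -0.2]
width: 42.5
gripper_force: 0.0
```

Run:
```python
from h import *
s=ctrl.read_state(); print(s["clock"],s["eef_pos"],s["force"],np.degrees(s["tool_rot"]),s["width"])
p=ctrl.get_image("scene"); b=ctrl.get_image("top")
i=np.hstack([cv2.resize(x["img"][...,::-1][y0:y0+56,x0:x0+56],(400,400),interpolation=cv2.INTER_CUBIC) for x,x0,y0 in((p,305,200),(b,245,156))])
cv2.imwrite("pics/i.png",i)
```

```text
11.75 [488.52594579 322.84127082  42.90464623] [-0.68062241 -0.7323672  -0.17588977] [-1.79928102e+02 -4.16570948e-02  1.65429569e+02] 42.54853517578554
```

View pics/i.png

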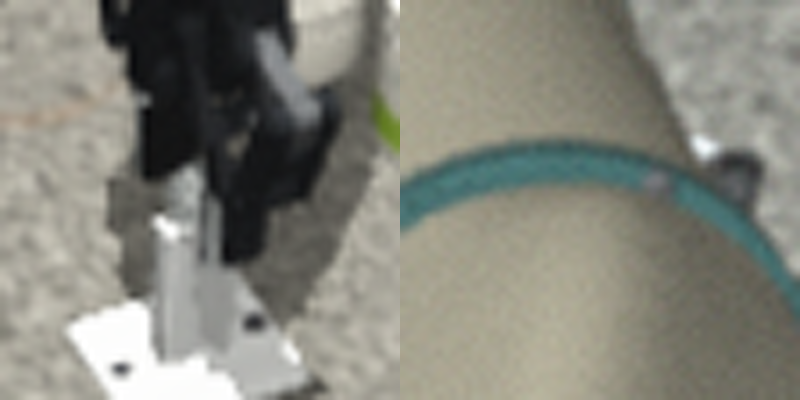

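The fingers stand either side of the coil, at crop (185,190), with tips a little below its centre. Closing.

Emit:
jog_arm --plan '[{"tx": 0,"ty": 0,"tz": 0,"wx": 0,"wy": 0,"wz": 0,"claw": 0.75},{"tx": 0,"ty": 0,"tz": 0,"wx": 0,"wy": 0,"wz": 0,"claw": 0.85},{"tx": 0,"ty": 0,"tz": 0,"wx": 0,"wy": 0,"wz": 0,"claw": 1},{"tx": 0,"ty": 0,"tz": 0,"wx": 0,"wy": 0,"wz": 0,"claw": 1},{"tx": 0,"ty": 0,"tz": 0,"wx": 0,"wy": 0,"wz": 0,"claw": 1},{"tx": 0,"ty": 0,"tz": 0,"wx": 0,"wy": 0,"wz": 0,"claw": 1}]'

```text
clock: 12.45
eef_pos: [488.9, 322.3, 44.2]
tool_rot: [-3.14, 0.001, 2.888]
force: [-1.5, -4.6, 6.8]
width: 10.2
gripper_force: 61.1
```

Emit:
jog_arm --plan '[{"tx": 0,"ty": 0,"tz": -0.005,"wx": 0,"wy": 0,"wz": 0,"claw": 1},{"tx": 0,"ty": 0,"tz": -0.01,"wx": 0,"wy": 0,"wz": 0,"claw": 1},{"tx": 0,"ty": 0,"tz": -0.01,"wx": 0,"wy": 0,"wz": 0,"claw": 1}]'

```text
clock: 12.75
eef_pos: [488.0, 322.7, 45.9]
tool_rot: [-3.139, -0.001, 2.889]
force: [-0.8, -5.2, 1.1]
width: 10.7
gripper_force: 60.2
```

Emit:
jog_arm --plan '[{"tx": 0,"ty": 0,"tz": -0.015,"wx": 0,"wy": 0,"wz": 0,"claw": 1},{"tx": 0,"ty": 0,"tz": -0.03,"wx": 0,"wy": 0,"wz": 0,"claw": 1},{"tx": 0,"ty": 0,"tz": -0.03,"wx": 0,"wy": 0,"wz": 0,"claw": 1}]'

```text
clock: 13.05
eef_pos: [487.7, 323.1, 55.3]
tool_rot: [-3.139, -0.001, 2.889]
force: [-1.9, -5.5, 1.3]
width: 10.3
gripper_force: 60.2
```

Emit:
jog_arm --plan '[{"tx": 0,"ty": 0,"tz": -0.06,"wx": 0,"wy": 0,"wz": 0,"claw": 1},{"tx": 0,"ty": 0,"tz": -0.13,"wx": 0,"wy": 0,"wz": 0,"claw": 1},{"tx": 0,"ty": 0,"tz": -0.2,"wx": 0,"wy": 0,"wz": 0,"claw": 1},{"tx": 0,"ty": 0,"tz": -0.27,"wx": 0,"wy": 0,"wz": 0,"claw": 1},{"tx": 0,"ty": 0,"tz": -0.27,"wx": 0,"wy": 0,"wz": 0,"claw": 1},{"tx": 0,"ty": 0,"tz": -0.27,"wx": 0,"wy": 0,"wz": 0,"claw": 1}]'

```text
clock: 13.65
eef_pos: [489.0, 326.1, 136.8]
tool_rot: [3.138, 0.001, 2.89]
force: [-0.3, -0.7, -0.6]
width: 10.6
gripper_force: 60.0
```

Run:
```python
from h import *
s=ctrl.read_state(); e=s["eef_pos"]; print(s["clock"],e,s["force"],np.degrees(s["tool_rot"]),s["width"])
p=ctrl.get_image("scene"); b=ctrl.get_image("top")
for c in(p,b):
    for r in ctrl.trace(c,"clip")[:1]:
        m=r["pixels"]; print(r["score"],r["extent"]); w=cloud(c,m)
        q=R.from_euler('xyz',s["tool_rot"]).inv().apply(w-e); 
        for j in np.round(q[np.argsort(q[:,2])])[::2]: print(j.tolist(),end=' ')
save(p,"pics/j.png",(300,170,360,230),10)
```

```text
13.65 [489.03619462 326.13041197 136.77551878] [-0.26204089 -0.6524827  -0.5520419 ] [1.79808733e+02 7.15391179e-02 1.65592046e+02] 10.571295894455227
0.41 [337.0, 215.8, 3.6, 10.7]
[3.0, 0.0, -8.0] [3.0, 0.0, -5.0] [7.0, -0.0, 3.0] [2.0, -1.0, 5.0] [1.0, 1.0, 6.0] [7.0, -2.0, 8.0] [7.0, -0.0, 9.0] [9.0, 2.0, 12.0] [3.0, -2.0, 12.0] [-1.0, 0.0, 16.0] [7.0, -1.0, 16.0] [2.0, -1.0, 18.0] [7.0, 1.0, 21.0]
```

View pics/j.png

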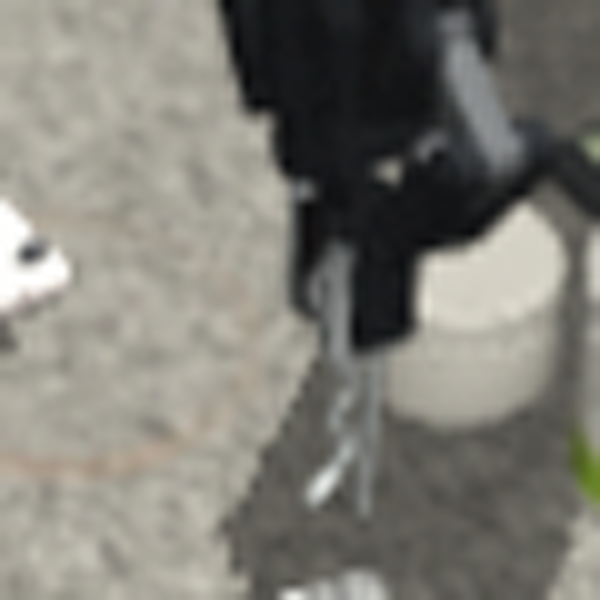

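The clip is held upright. Its straight leg is on the right with its tip at crop (367,512), scene px (336.7,221.2), and the bow is on the world +x side.

Run:
```python
from h import *
s=ctrl.read_state(); e=s["eef_pos"]; Rt=R.from_euler('xyz',s["tool_rot"])
p=ctrl.get_image("scene")
for tz in(0,10,30,33,36): print(tz,proj(p,Rt.apply([[7.5,-0.5,tz]])+e).round(1))
g=p["img"].astype(int).mean(2)
for v in range(206,224): print(v,g[v,328:344].round().astype(int))
Rf=R.from_euler('xyz',[np.pi,0,np.radians(173.3)])
tgt=np.array([451.4,131.7,0])-Rf.apply([7.5,-0.5,0]); tgt[2]=131
print(tgt,*frac(tgt,173.3))
```

```text
0 [[336.1 210.9]]
10 [[336. 214.]]
30 [[335.6 220.1]]
33 [[335.6 221. ]]
36 [[335.5 221.9]]
206 [158 174 158  91  91 109 125 101 116 135 140 155 162 167 168 168]
207 [148 159 131  88  88  94 115 114 113 133 135 153 159 163 168 171]
208 [149 130  92  90  92  98 112 126 108 131 124 149 156 162 166 168]
209 [155  99  93  88  96 125 140 118 111 129 116 148 154 159 163 166]
210 [156  95  87  83  99 146 141  97 114 130 108 133 149 156 161 163]
211 [136  98  91  85 103 140  99  96 116 122  92 103 121 129 141 152]
212 [ 96  98  96  88 107 139 130 108 124 115  93  84  85  86 104 122]
213 [ 94  92  93  87  97 126 153 132 132 113  94  86  85  87  88  91]
214 [ 96  93  87  92  90 100 139 139 126 108  97  91  86  87  86  85]
215 [ 92  92  85  87  90 116 145 109 126  99  96  93  82  85  90  90]
216 [ 87  95  91  98 130 143 122  92 125  93  93  96  89  81  91  97]
217 [ 80  91  95 134 196 138  98 101 126  88  85  92  94  89  91  96]
218 [ 86  87 124 203 202 103  95 102 124  82  79  89  91  91  87  85]
219 [ 97  90 134 210 126  82  85 101 125  89  83  88  90  90  87  79]
220 [ 98  92  99 124  85  79  81 111 140  97  89  90  86  88  92  84]
221 [ 95  92  87  92  94  90  87 106 128  94  92  88  90  90  91  92]
222 [95 92 89 96 97 96 94 86 82 91 93 91 97 93 91 89]
223 [82 87 84 89 88 84 92 92 90 91 92 91 92 90 88 86]
[458.90711524 131.3215548  131.        ] [-0.066 -0.647  0.014] [-0.001 -0.001 -0.086]
```

Emit:
jog_arm --plan '[{"tx": 0,"ty": -0.05,"tz": -0.05,"wx": 0,"wy": 0,"wz": -0.03,"claw": 1},{"tx": -0.01,"ty": -0.17,"tz": -0.08,"wx": 0,"wy": 0,"wz": -0.06,"claw": 1},{"tx": -0.03,"ty": -0.32,"tz": -0.08,"wx": 0,"wy": 0,"wz": -0.086,"claw": 1},{"tx": -0.05,"ty": -0.47,"tz": -0.07,"wx": 0,"wy": 0,"wz": -0.086,"claw": 1},{"tx": -0.066,"ty": -0.6,"tz": -0.05,"wx": 0,"wy": 0,"wz": -0.086,"claw": 1},{"tx": -0.066,"ty": -0.647,"tz": -0.01,"wx": 0,"wy": 0,"wz": -0.086,"claw": 1},{"tx": -0.066,"ty": -0.647,"tz": 0.015,"wx": 0,"wy": 0,"wz": -0.086,"claw": 1},{"tx": -0.066,"ty": -0.647,"tz": 0.015,"wx": 0,"wy": 0,"wz": -0.086,"claw": 1},{"tx": -0.066,"ty": -0.647,"tz": 0.015,"wx": 0,"wy": 0,"wz": -0.086,"claw": 1}]'

```text
clock: 14.8
eef_pos: [459.7, 133.2, 131.4]
tool_rot: [3.141, 0.0, 3.026]
force: [0.4, 0.0, -1.4]
width: 10.3
gripper_force: 60.0
```

Run:
```python
from h import *
s=ctrl.read_state(); e=s["eef_pos"]; Rt=R.from_euler('xyz',s["tool_rot"]);print(s["clock"],e,s["force"],np.degrees(s["tool_rot"]))
p=ctrl.get_image("scene"); 
for tz in(20,30,34.5): w=Rt.apply([[7.2,-0.5,tz]])+e; print(tz,w.round(1),proj(p,w).round(1))
g=p["img"].astype(int).mean(2)
for v in range(164,192): print(v,g[v,284:306].round().astype(int))
```

```text
14.8 [459.68915081 133.22035133 131.3663194 ] [ 0.41688965  0.01281487 -1.40151492] [1.79945516e+02 5.18775127e-03 1.73389758e+02]
20 [[452.5 133.6 111.4]] [[295.  176.8]]
30 [[452.5 133.6 101.4]] [[295.1 179.7]]
34.5 [[452.5 133.6  96.9]] [[295.1 181.1]]
164 [164 169 172 165 159 159 153 112 125  95  65  84 102 125 162 176 175 169
 160 161 162 156]
165 [159 160 167 167 158 154 154 138 143 136 134 128 137 158 166 172 169 166
 162 164 162 152]
166 [160 159 164 167 165 157 158 155 138 139 159 134 139 153 157 164 166 162
 163 161 149 120]
167 [162 162 162 157 159 161 163 165 138 131 138 129 138 147 150 160 163 165
 165 159 125  88]
168 [167 167 159 153 148 156 169 174 164 139 127 124 137 146 147 154 156 156
 140 127  85  85]
169 [180 167 158 168 160 157 167 167 162 158 131 125 141 154 155 158 156 127
  93  88  90  87]
170 [229 170 164 168 166 161 163 159 152 161 142 134 143 158 151 153 131  93
  93  91  93  88]
171 [251 226 170 160 160 162 165 158 148 145 161 132 141 153 141 117  93  91
  89  91  93  87]
172 [252 234 176 167 155 158 161 158 147 138 158 135 139 149 121  86  92  91
  90  9
[... 1115 characters left out ...]
5  96  91  87  87
  91  97 100 100]
185 [166 187 182 179 166 152 139 153 177 155 182 195 227 213 173  97  87  86
  91  95  97  98]
186 [181 183 182 183 177 157 153 139 146 179 224 234 247 244 210 111  88  92
  91  96  95  90]
187 [183 182 181 183 176 158 156 152 143 169 210 230 237 218 164 118  90  90
  86  92  95  86]
188 [165 182 181 182 180 166 156 155 151 137 158 200 187 142 128 114  98  93
  85  87  91  92]
189 [166 182 182 183 184 177 158 157 156 151 143 158 149 144 145 138 105  95
  89  84  89  95]
190 [155 181 182 182 183 178 158 156 157 158 164 157 151 158 172 180 146 104
  91  87  88  89]
191 [154 179 182 181 181 176 157 155 157 161 171 179 171 182 193 194 189 150
 100  88  89  87]
```

Emit:
jog_arm --plan '[{"tx": 0.003,"ty": -0.007,"tz": 0.015,"wx": 0,"wy": 0,"wz": 0,"claw": 1},{"tx": 0.003,"ty": -0.007,"tz": 0.03,"wx": 0,"wy": 0,"wz": 0,"claw": 1},{"tx": 0.003,"ty": -0.007,"tz": 0.036,"wx": 0,"wy": 0,"wz": 0,"claw": 1},{"tx": 0.003,"ty": -0.007,"tz": 0.04,"wx": 0,"wy": 0,"wz": 0,"claw": 1},{"tx": 0.003,"ty": -0.007,"tz": 0.044,"wx": 0,"wy": 0,"wz": 0,"claw": 1},{"tx": 0.003,"ty": -0.007,"tz": 0.046,"wx": 0,"wy": 0,"wz": 0,"claw": 1}]'

```text
clock: 15.45
eef_pos: [458.1, 129.5, 117.6]
tool_rot: [3.142, 0.0, 3.024]
force: [0.2, -0.7, -0.1]
width: 10.3
gripper_force: 60.0
```

Emit:
jog_arm --plan '[{"tx": -0.001,"ty": 0.006,"tz": -0.004,"wx": 0,"wy": 0,"wz": 0,"claw": 1},{"tx": -0.001,"ty": 0.006,"tz": -0.002,"wx": 0,"wy": 0,"wz": 0,"claw": 1},{"tx": -0.001,"ty": 0.006,"tz": 0.001,"wx": 0,"wy": 0,"wz": 0,"claw": 1},{"tx": -0.001,"ty": 0.006,"tz": 0.004,"wx": 0,"wy": 0,"wz": 0,"claw": 1},{"tx": -0.001,"ty": 0.006,"tz": 0.004,"wx": 0,"wy": 0,"wz": 0,"claw": 1}]'

```text
clock: 15.95
eef_pos: [458.5, 131.1, 116.4]
tool_rot: [-3.141, -0.0, 3.024]
force: [0.2, -0.3, -1.2]
width: 10.6
gripper_force: 60.0
```

Tip level about 82; go on down in 1 mm rows.

Emit:
jog_arm --plan '[{"tx": 0,"ty": 0,"tz": 0.003,"wx": 0,"wy": 0,"wz": 0,"claw": 1},{"tx": 0,"ty": 0,"tz": 0.006,"wx": 0,"wy": 0,"wz": 0,"claw": 1},{"tx": 0,"ty": 0,"tz": 0.006,"wx": 0,"wy": 0,"wz": 0,"claw": 1}]'

```text
clock: 16.25
eef_pos: [458.5, 131.2, 114.6]
tool_rot: [-3.142, -0.0, 3.024]
force: [0.5, 0.0, -0.9]
width: 10.7
gripper_force: 60.0
```

Emit:
jog_arm --plan '[{"tx": 0,"ty": 0,"tz": 0.003,"wx": 0,"wy": 0,"wz": 0,"claw": 1},{"tx": 0,"ty": 0,"tz": 0.006,"wx": 0,"wy": 0,"wz": 0,"claw": 1},{"tx": 0,"ty": 0,"tz": 0.006,"wx": 0,"wy": 0,"wz": 0,"claw": 1}]'

```text
clock: 16.55
eef_pos: [458.5, 131.2, 112.8]
tool_rot: [-3.142, -0.0, 3.024]
force: [-0.4, 0.2, -0.5]
width: 10.5
gripper_force: 60.0
```

Emit:
jog_arm --plan '[{"tx": 0,"ty": 0,"tz": 0.003,"wx": 0,"wy": 0,"wz": 0,"claw": 1},{"tx": 0,"ty": 0,"tz": 0.006,"wx": 0,"wy": 0,"wz": 0,"claw": 1},{"tx": 0,"ty": 0,"tz": 0.009,"wx": 0,"wy": 0,"wz": 0,"claw": 1},{"tx": 0,"ty": 0,"tz": 0.009,"wx": 0,"wy": 0,"wz": 0,"claw": 1}]'

```text
clock: 16.95
eef_pos: [458.5, 131.2, 110.1]
tool_rot: [-3.142, -0.0, 3.024]
force: [-0.2, 0.2, 1.2]
width: 10.3
gripper_force: 60.0
```

Run:
```python
from h import *
s=ctrl.read_state(); e=s["eef_pos"]; Rt=R.from_euler('xyz',s["tool_rot"]);print(s["clock"],e,s["force"],s["torque"])
p=ctrl.get_image("scene"); print(proj(p,Rt.apply([[7.2,-0.5,t] for t in(10,20,34.5)])+e).round(1))
g=p["img"].astype(int).mean(2)
for v in range(174,194): print(v,g[v,284:306].round().astype(int))
```

```text
16.95 [458.53538226 131.16120643 110.07458718] [-0.18116996  0.2407933   1.20287909] [-0.05360892 -0.02095628  0.01749215]
[[295.  179.6]
 [295.  182.5]
 [295.1 186.7]]
174 [234 182 181 183 184 178 167 166 156 147 137 123 120  92  95  93  94  94
  94  92  96 101]
175 [216 177 184 194 195 189 176 162 157 166 129 113 112  94  97  97  97  98
  94  91  97 102]
176 [232 180 192 195 190 176 166 162 154 152 116 116 110  95  93  95  94  94
  91  88  91  94]
177 [224 219 189 185 168 156 154 150 144 131 108 117 110  92  90  92  91  93
  88  88  91  89]
178 [231 237 180 170 156 158 155 147 135 131 121 116 110  92  94  97  94  90
  85  89  94  92]
179 [224 231 163 153 154 160 161 151 130 121 127 116 111  91  93  99  97  90
  86  87  91  96]
180 [208 217 160 144 143 154 160 160 150 126 123 117 111  95  91  97 100  96
  92  91  90  97]
181 [188 197 170 130 127 143 153 158 158 152 130 119 110  92  88  92 100  98
  93  91  88  90]
182 [157 182 169 130 116 127 144 172 205 156 144 125 108  87  88  90  93  93
  93  93  84  84]
183 [165 182 176 157 130 122 153 205 229 138 152 130 117  99  88  90  88  92
[... 268 characters left out ...]
0 142 112  89  92
  92  97  95  89]
187 [183 183 181 178 166 157 156 151 143 169 210 231 237 212 134 119  90  91
  86  93  96  87]
188 [165 181 181 182 177 158 156 155 150 137 159 200 188 138 122 113  97  91
  86  87  92  92]
189 [166 182 182 182 178 159 157 156 156 151 143 159 150 139 129 138 104  95
  88  84  87  94]
190 [154 181 182 182 177 160 158 157 156 157 164 157 151 155 166 178 146 103
  90  87  88  92]
191 [155 180 182 180 178 166 156 156 156 158 172 180 171 182 193 192 189 149
  99  89  88  87]
192 [174 177 181 181 181 174 157 157 156 160 176 194 188 194 194 194 195 189
 147  99  92  92]
193 [201 176 180 181 181 175 156 155 159 171 190 202 191 187 195 194 194 188
 157 103  91  96]
```

The leg ends at the hole at scene (295,184.5) with no contact force, so the tip is in the hole. Continue down.

Emit:
jog_arm --plan '[{"tx": 0,"ty": 0,"tz": 0.005,"wx": 0,"wy": 0,"wz": 0,"claw": 1},{"tx": 0,"ty": 0,"tz": 0.01,"wx": 0,"wy": 0,"wz": 0,"claw": 1},{"tx": 0,"ty": 0,"tz": 0.015,"wx": 0,"wy": 0,"wz": 0,"claw": 1},{"tx": 0,"ty": 0,"tz": 0.02,"wx": 0,"wy": 0,"wz": 0,"claw": 1},{"tx": 0,"ty": 0,"tz": 0.02,"wx": 0,"wy": 0,"wz": 0,"claw": 1}]'

```text
clock: 17.5
eef_pos: [458.4, 131.1, 104.0]
tool_rot: [-3.141, -0.0, 3.024]
force: [0.3, -0.6, -0.6]
width: 10.5
gripper_force: 60.0
```

Emit:
jog_arm --plan '[{"tx": 0,"ty": 0,"tz": 0.004,"wx": 0,"wy": 0,"wz": 0,"claw": 1},{"tx": 0,"ty": 0,"tz": 0.008,"wx": 0,"wy": 0,"wz": 0,"claw": 1},{"tx": 0,"ty": 0,"tz": 0.012,"wx": 0,"wy": 0,"wz": 0,"claw": 1},{"tx": 0,"ty": 0,"tz": 0.012,"wx": 0,"wy": 0,"wz": 0,"claw": 1}]'

```text
clock: 17.9
eef_pos: [458.5, 131.1, 100.4]
tool_rot: [-3.141, -0.0, 3.024]
force: [-0.7, -0.6, -0.5]
width: 10.2
gripper_force: 60.0
```

Emit:
jog_arm --plan '[{"tx": 0,"ty": 0,"tz": 0.004,"wx": 0,"wy": 0,"wz": 0,"claw": 1},{"tx": 0,"ty": 0,"tz": 0.008,"wx": 0,"wy": 0,"wz": 0,"claw": 1},{"tx": 0,"ty": 0,"tz": 0.012,"wx": 0,"wy": 0,"wz": 0,"claw": 1},{"tx": 0,"ty": 0,"tz": 0.012,"wx": 0,"wy": 0,"wz": 0,"claw": 1}]'

```text
clock: 18.3
eef_pos: [458.5, 131.1, 96.8]
tool_rot: [-3.141, -0.0, 3.024]
force: [0.6, -1.1, 0.1]
width: 10.7
gripper_force: 60.0
```

Run:
```python
from h import *
p=ctrl.get_image("scene"); b=ctrl.get_image("top")
i=np.hstack([cv2.resize(x["img"][...,::-1][y0:y0+36,x0:x0+36],(400,400),interpolation=cv2.INTER_CUBIC) for x,x0,y0 in((p,276,166),(b,332,178))])
cv2.imwrite("pics/k.png",i)
s=ctrl.read_state(); e=s["eef_pos"]; Rt=R.from_euler('xyz',s["tool_rot"])
print(proj(p,Rt.apply([[7.2,-0.5,t] for t in(10,20,34.5)])+e).round(1), proj(p,[[451.4,131.7,83],[452.8,143,75]]).round(1))
```

```text
[[295.  183.4]
 [295.1 186.3]
 [295.1 190.4]] [[295.1 184.6]
 [297.3 189.1]]
```

View pics/k.png

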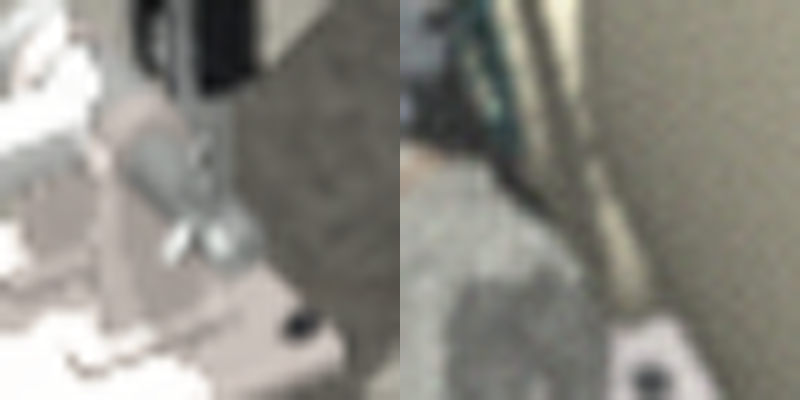

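The leg goes down to the pin top and disappears there (crop ~(213,200)), and the bow flare hangs on the +x side at crop (180,240). Consistent with being in the hole; pressing on.

Emit:
jog_arm --plan '[{"tx": 0,"ty": 0,"tz": 0.004,"wx": 0,"wy": 0,"wz": 0,"claw": 1},{"tx": 0,"ty": 0,"tz": 0.008,"wx": 0,"wy": 0,"wz": 0,"claw": 1},{"tx": 0,"ty": 0,"tz": 0.008,"wx": 0,"wy": 0,"wz": 0,"claw": 1}]'

```text
clock: 18.7
eef_pos: [459.3, 131.3, 94.7]
tool_rot: [3.141, 0.001, 3.024]
force: [1.5, -0.3, 1.7]
width: 10.4
gripper_force: 60.2
```

Emit:
jog_arm --plan '[{"tx": 0,"ty": 0,"tz": 0.004,"wx": 0,"wy": 0,"wz": 0,"claw": 1},{"tx": 0,"ty": 0,"tz": 0.008,"wx": 0,"wy": 0,"wz": 0,"claw": 1},{"tx": 0,"ty": 0,"tz": 0.008,"wx": 0,"wy": 0,"wz": 0,"claw": 1}]'

```text
clock: 19.0
eef_pos: [459.7, 131.4, 93.0]
tool_rot: [3.141, 0.002, 3.024]
force: [1.2, -0.1, 8.5]
width: 10.5
gripper_force: 61.2
```

Emit:
jog_arm --plan '[{"tx": 0,"ty": 0,"tz": 0.004,"wx": 0,"wy": 0,"wz": 0,"claw": 1},{"tx": 0,"ty": 0,"tz": 0.006,"wx": 0,"wy": 0,"wz": 0,"claw": 1},{"tx": 0,"ty": 0,"tz": 0.006,"wx": 0,"wy": 0,"wz": 0,"claw": 1}]'

```text
clock: 19.3
eef_pos: [459.9, 131.5, 91.7]
tool_rot: [3.14, 0.003, 3.024]
force: [0.0, -1.4, 11.9]
width: 10.5
gripper_force: 62.0
```

Emit:
jog_arm --plan '[{"tx": 0,"ty": 0,"tz": 0.003,"wx": 0,"wy": 0,"wz": 0,"claw": 1},{"tx": 0,"ty": 0,"tz": 0.005,"wx": 0,"wy": 0,"wz": 0,"claw": 1},{"tx": 0,"ty": 0,"tz": 0.005,"wx": 0,"wy": 0,"wz": 0,"claw": 1}]'

```text
clock: 19.6
eef_pos: [460.0, 131.6, 90.2]
tool_rot: [3.14, 0.003, 3.024]
force: [0.8, 0.2, 12.0]
width: 10.2
gripper_force: 61.8
```

Emit:
jog_arm --plan '[{"tx": 0,"ty": 0,"tz": 0.004,"wx": 0,"wy": 0,"wz": 0,"claw": 1},{"tx": 0,"ty": 0,"tz": 0.007,"wx": 0,"wy": 0,"wz": 0,"claw": 1},{"tx": 0,"ty": 0,"tz": 0.007,"wx": 0,"wy": 0,"wz": 0,"claw": 1}]'

```text
clock: 19.9
eef_pos: [460.0, 131.8, 87.6]
tool_rot: [3.14, 0.003, 3.024]
force: [2.1, 0.7, 4.9]
width: 10.3
gripper_force: 60.8
```

Emit:
jog_arm --plan '[{"tx": 0,"ty": 0,"tz": 0.004,"wx": 0,"wy": 0,"wz": 0,"claw": 1},{"tx": 0,"ty": 0,"tz": 0.006,"wx": 0,"wy": 0,"wz": 0,"claw": 1},{"tx": 0,"ty": 0,"tz": 0.006,"wx": 0,"wy": 0,"wz": 0,"claw": 1}]'

```text
clock: 20.2
eef_pos: [460.1, 131.8, 86.0]
tool_rot: [3.14, 0.003, 3.024]
force: [1.2, 1.2, 7.4]
width: 10.3
gripper_force: 61.2
```

Emit:
jog_arm --plan '[{"tx": 0,"ty": 0,"tz": 0.003,"wx": 0,"wy": 0,"wz": 0,"claw": 1},{"tx": 0,"ty": 0,"tz": 0.006,"wx": 0,"wy": 0,"wz": 0,"claw": 1},{"tx": 0,"ty": 0,"tz": 0.006,"wx": 0,"wy": 0,"wz": 0,"claw": 1}]'

```text
clock: 20.5
eef_pos: [460.1, 131.9, 84.4]
tool_rot: [3.14, 0.003, 3.024]
force: [0.7, -0.7, 8.3]
width: 10.6
gripper_force: 61.2
```

Emit:
jog_arm --plan '[{"tx": 0,"ty": 0,"tz": 0.003,"wx": 0,"wy": 0,"wz": 0,"claw": 1},{"tx": 0,"ty": 0,"tz": 0.006,"wx": 0,"wy": 0,"wz": 0,"claw": 1},{"tx": 0,"ty": 0,"tz": 0.006,"wx": 0,"wy": 0,"wz": 0,"claw": 1}]'

```text
clock: 20.8
eef_pos: [460.0, 131.9, 82.1]
tool_rot: [3.14, 0.003, 3.024]
force: [2.0, 0.6, 4.3]
width: 10.4
gripper_force: 60.6
```

Emit:
jog_arm --plan '[{"tx": 0,"ty": 0,"tz": 0.003,"wx": 0,"wy": 0,"wz": 0,"claw": 1},{"tx": 0,"ty": 0,"tz": 0.006,"wx": 0,"wy": 0,"wz": 0,"claw": 1},{"tx": 0,"ty": 0,"tz": 0.006,"wx": 0,"wy": 0,"wz": 0,"claw": 1}]'

```text
clock: 21.1
eef_pos: [459.9, 131.5, 80.0]
tool_rot: [3.141, 0.002, 3.024]
force: [2.9, 1.1, 1.8]
width: 10.3
gripper_force: 60.5
```

Emit:
jog_arm --plan '[{"tx": 0,"ty": 0,"tz": 0.003,"wx": 0,"wy": 0,"wz": 0,"claw": 1},{"tx": 0,"ty": 0,"tz": 0.006,"wx": 0,"wy": 0,"wz": 0,"claw": 1},{"tx": 0,"ty": 0,"tz": 0.006,"wx": 0,"wy": 0,"wz": 0,"claw": 1}]'

```text
clock: 21.4
eef_pos: [459.5, 131.3, 77.7]
tool_rot: [3.141, 0.002, 3.024]
force: [3.7, 0.6, -0.7]
width: 10.5
gripper_force: 60.0
```

Emit:
jog_arm --plan '[{"tx": 0,"ty": 0,"tz": 0.003,"wx": 0,"wy": 0,"wz": 0,"claw": 1},{"tx": 0,"ty": 0,"tz": 0.006,"wx": 0,"wy": 0,"wz": 0,"claw": 1},{"tx": 0,"ty": 0,"tz": 0.006,"wx": 0,"wy": 0,"wz": 0,"claw": 1}]'

```text
clock: 21.7
eef_pos: [458.7, 131.1, 75.7]
tool_rot: [-3.141, -0.0, 3.024]
force: [4.3, -0.2, -2.3]
width: 10.5
gripper_force: 59.9
```

Emit:
jog_arm --plan '[{"tx": 0,"ty": 0,"tz": 0.003,"wx": 0,"wy": 0,"wz": 0,"claw": 1},{"tx": 0,"ty": 0,"tz": 0.005,"wx": 0,"wy": 0,"wz": 0,"claw": 1},{"tx": 0,"ty": 0,"tz": 0.005,"wx": 0,"wy": 0,"wz": 0,"claw": 1}]'

```text
clock: 22.0
eef_pos: [458.8, 131.1, 75.0]
tool_rot: [3.141, 0.0, 3.024]
force: [2.3, -0.2, 6.8]
width: 10.8
gripper_force: 60.9
```

Seated: the snap pulled it home at z≈75.5, then a firm stop. Ease, open and rise.

Emit:
jog_arm --plan '[{"tx": 0,"ty": 0,"tz": -0.002,"wx": 0,"wy": 0,"wz": 0,"claw": 1},{"tx": 0,"ty": 0,"tz": -0.002,"wx": 0,"wy": 0,"wz": 0,"claw": 0.8},{"tx": 0,"ty": 0,"tz": -0.002,"wx": 0,"wy": 0,"wz": 0,"claw": 0.7},{"tx": 0,"ty": 0,"tz": -0.002,"wx": 0,"wy": 0,"wz": 0,"claw": 0.7},{"tx": 0,"ty": 0,"tz": -0.002,"wx": 0,"wy": 0,"wz": 0,"claw": 0.7},{"tx": 0,"ty": 0,"tz": -0.01,"wx": 0,"wy": 0,"wz": 0,"claw": 0.7}]'

```text
clock: 22.6
eef_pos: [457.9, 131.1, 77.2]
tool_rot: [-3.141, -0.002, 3.024]
force: [0.5, -0.0, 0.3]
width: 25.7
gripper_force: 0.0
```

Emit:
jog_arm --plan '[{"tx": 0,"ty": 0,"tz": -0.05,"wx": 0,"wy": 0,"wz": 0,"claw": 0.7},{"tx": 0,"ty": 0,"tz": -0.1,"wx": 0,"wy": 0,"wz": 0,"claw": 0.7},{"tx": 0,"ty": 0,"tz": -0.2,"wx": 0,"wy": 0,"wz": 0,"claw": 0.7},{"tx": 0,"ty": 0.1,"tz": -0.3,"wx": 0,"wy": 0,"wz": 0,"claw": 0.7},{"tx": 0,"ty": 0.25,"tz": -0.4,"wx": 0,"wy": 0,"wz": 0,"claw": 0.7},{"tx": 0,"ty": 0.4,"tz": -0.4,"wx": 0,"wy": 0,"wz": 0,"claw": 0.7},{"tx": 0,"ty": 0.55,"tz": -0.4,"wx": 0,"wy": 0,"wz": 0,"claw": 0.7},{"tx": 0,"ty": 0.7,"tz": -0.4,"wx": 0,"wy": 0,"wz": 0,"claw": 0.7},{"tx": 0,"ty": 0.7,"tz": -0.4,"wx": 0,"wy": 0,"wz": 0,"claw": 0.7},{"tx": 0,"ty": 0.7,"tz": -0.4,"wx": 0,"wy": 0,"wz": 0,"claw": 0.7}]'

```text
clock: 23.6
eef_pos: [482.4, 340.5, 197.0]
tool_rot: [-3.141, -0.001, 3.027]
force: [0.9, -0.9, -0.4]
width: 25.3
gripper_force: 0.0
```

Run:
```python
from h import *
s=ctrl.read_state(); print(s["clock"],s["eef_pos"],s["force"],s["width"])
for n in("scene","top"):
    c=ctrl.get_image(n)
    for t in("clip","clip_coil","lock_pin"):
        for r in ctrl.trace(c,t)[:1]:
            w=cloud(c,r["pixels"]); print(n,t,round(r["score"],2),np.round(r["extent"],1),np.percentile(w,[3,50,97],axis=0).round().tolist())
    W=cloud(c)
    k=W[(W[:,2]>70)&(W[:,2]<200)&(W[:,0]>425)&(W[:,0]<480)&(W[:,1]>120)&(W[:,1]<160)&(W[:,2]>92)]
    print("coil pts",len(k),k.min(0).round(),np.median(k,0).round(),k.max(0).round())
    h=W[(W[:,2]>76)&(W[:,2]<95)&(W[:,0]>420)&(W[:,0]<460)&(W[:,1]>20)&(W[:,1]<60)]; print("head ymin",np.percentile(h[:,1],[0,3,10]))
    e=W[(W[:,2]>76)&(W[:,2]<88)&(W[:,0]>442)&(W[:,0]<462)&(W[:,1]>110)&(W[:,1]<165)]; print("end ymax",np.sort(e[:,1])[-4:])
```

```text
23.6 [482.38891296 340.45323338 196.97854776] [ 0.88325244 -0.89828739 -0.39267987] 25.308027261592486
scene clip 0.5 [291.9 184.1  10.4  16.9] [[450.0, 122.0, 76.0], [461.0, 133.0, 107.0], [472.0, 139.0, 122.0]]
scene clip_coil 0.48 [290.6 175.6   9.8  11.6] [[356.0, 0.0, 0.0], [461.0, 133.0, 112.0], [472.0, 139.0, 122.0]]
coil pts 54 [452. 124.  94.] [464. 133. 112.] [473. 140. 124.]
head ymin [40.26481451 40.96923676 43.02771729]
end ymax [142.55302508 144.00342508 144.22697579 144.76804066]
top clip 0.52 [352.6 189.2   6.5   9.3] [[454.0, 119.0, 30.0], [462.0, 132.0, 119.0], [476.0, 137.0, 123.0]]
top clip_coil 0.49 [349.  188.8   0.7   6.4] [[454.0, 127.0, 103.0], [462.0, 132.0, 119.0], [469.0, 137.0, 123.0]]
top lock_pin 0.55 [367.5 202.1  39.8   7.6] [[434.0, 43.0, 69.0], [449.0, 114.0, 82.0], [456.0, 139.0, 90.0]]
coil pts 41 [454. 127. 101.] [462. 132. 119.] [472. 138. 123.]
head ymin [39.27840924 40.35637546 42.53439929]
end ymax [141.89655558 141.93012712 141.98398616 142.09022636]
```

```bash
python3 -c "
from cell import ctrl
print(ctrl.finish_job())"
```

```text
the job is handed in; nothing more can be done
None
```

I pushed the pin home and seated the clip: the bow sprung over at 12 N or less and pulled the clip home, the coil top measures z≈123 mm as it should when seated, possibly leaning a few degrees to +x, and I handed the job in at about 24 s without going near the jar, tub, bottle or boat.

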